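Book parts boxes in through the push-push reader and stack them

ROBOT

A 6-joint arm with a two-finger parallel gripper is mounted at the origin on the work surface. World frame = base frame: x ahead of the robot, y to its left, z up, the work surface at z = 0. Lengths are in m, angles in rad, forces in N, time in s.
With the tool pointing down it reaches from about 0.25 to 0.775 m from the base axis. Payload 4 kg.
Tool frame: the origin (TCP) lies at the very end of the fingers, on their centre line; the grasp point (between the pads) lies hold_point_z behind it (hold_point_z is the distance from the TCP to the grasp point, in m); z points along the fingers, y is the direction in which the jaws open and shut (so a half turn about z gives the same grasp; the last joint's range is limited). The gripper opens to 94 mm and grips with 3 to 60 N. Pads are 16 mm wide; open, the fingers measure 119 mm over their backs; the gripper's body (75 mm by 177 mm) begins 78 mm behind the grasp point.
Start: joints at [1.086, 0.087, 1.371, -0, 1.684, -0.103], TCP at [0.205, 0.51, 0.206] pointing down, gripper open.
Joint ranges: [-3.1, 3.1], [-0.76, 2.03], [0.27, 2.55], [-1.08, 4.22], [0.17, 2.65], [-2.57, 2.57]. Speed limits (rad/s): [2.79, 2.79, 3.14, 3.14, 3.14, 3.14].

INTERFACE

Orientations are given as [roll, pitch, yaw] about the fixed x, y, z axes, in that order (R = Rz(yaw) Ry(pitch) Rx(roll)).
In Python, from bench import * gives the robot as it stands.
- The arm moves only by the tool step_arm, never from a script. Its argument "increments" is text: rows parted by semicolons, each of 6 numbers parted by spaces: the shift along the tool's x, y, z in cm, then the turn, a rotation vector about the tool's x, y, z in rad. A call has 1 to 5 rows; each row shifts and turns the commanded pose from where the row before left it, along the tool's axes as they then stand; what a row does not reach is not made up. A row lasts 1/10 s, in which the tool goes at most 50 mm and 8.59 degrees, less where a joint would pass 70% of its speed; a pose out of reach is approached as far as the arm can. A call is refused whole if a number of a shift passes 5 or a number of a turn 0.15, either way. A call with a gripper value outside its range is refused whole. "claw" is the gripper's target within -1 to 1 (shut at 1, half-way at 0, fully open at -1), set as the call begins (left out, the last holds). The fingers move at their own pace and stop on an object; the grip force is fixed at half the most. Time passes only in rows, so rows that do not move let the fingers close. It gives the time, the measured TCP pose, the force and the opening at its end, in the units of the state.
- get_obs(): the state, without advancing time (a new reading comes with each control period).
- snapshot(name): name is "scene" or "top"; returns the picture (400x640x3 uint8, red, green, blue); there is no depth.
- calibration(name): a dict with "camera_matrix" (3x3 intrinsics, pixels), "k1" (the pictures are not rectified: a ray, as slopes to the right and down, at radius r is drawn at 1 + k1 r^2 times it, then the intrinsics apply), "eye" and "orientation" of the camera in the world. Camera axes: x right, y up, looking along -z (the intrinsics and any distortion apply to the point x, -y, -z); pixel columns grow to the right and rows downward; lengths in m; the calibration is good to about 2 mm. A picture is of the moment at which its call begins. calibration takes no time and is no camera call.
- close_job(): hands the job in, once; it reports no verdict.
The state is a dict: "time": time; "joint_positions": joint angles; "qvel": joint speeds; "joint_torque": joint torques, N m; "tool_pos": TCP position; "ee_rot": TCP orientation; "wrist_force": force on the tool from outside, world axes, zero at the start; "wrist_torque": the same for the moment, N m; "width": finger opening in m.
Only numpy, scipy, OpenCV 4.12 (cv2) and the standard library are available. Lean on these libraries where they do the work, as an engineer would, in place of code of your own. Each camera call takes 0.05 s, during which the arm holds its last target. There are 200 camera calls.

TASK

Book the coloured parts boxes into stock and stack them, one box at a time, in the order red, yellow, blue (one of them may be missing): set the box in the reader's bay, press it down until the catch holds it, let go and leave it held for about a second, then press it down again, let it pop up and stand free, lift it out and lock it on the stack - the first box on the stacking plate's lugs, each next one on the lid of the box before. Finish with every box upright and fully down over the lugs below, the bay empty with its plate up, and the tools, tin, jar and grinding wheel on the bench left alone.

Things in the scene. Friction and masses are not known exactly. Their poses are not given: they have to be found in the camera images.
- red_box: red parts box, darker lid, 66 (x) x 50 (y) x 36 mm to the lid, 110 to 230 g, starts upright on the bench; may be absent (None). Origin: centre of underside, z up; same after a half turn. On the lid 2 rounded lugs along y at x = +-22 mm, 8 mm wide, 36 long, 5 high, flat between. Below, a recess 56 x 40 mm, 6 deep, drops over the lugs below with 2 mm play
- yellow_box: yellow parts box, darker lid, 66 (x) x 50 (y) x 36 mm to the lid, 110 to 230 g, starts upright on the bench; may be absent (None). Origin: centre of underside, z up; same after a half turn. On the lid 2 rounded lugs along y at x = +-22 mm, 8 mm wide, 36 long, 5 high, flat between. Below, a recess 56 x 40 mm, 6 deep, drops over the lugs below with 2 mm play
- blue_box: blue parts box, darker lid, 66 (x) x 50 (y) x 36 mm to the lid, 110 to 230 g, starts upright on the bench; may be absent (None). Origin: centre of underside, z up; same after a half turn. On the lid 2 rounded lugs along y at x = +-22 mm, 8 mm wide, 36 long, 5 high, flat between. Below, a recess 56 x 40 mm, 6 deep, drops over the lugs below with 2 mm play
- reader: stock reader fixed to the bench: grey housing 80 mm high with a bay in its top, edged in yellow, and a dark screen on the top towards -x. Origin: on the bench under the bay's centre, x and y along the bay's long and short sides; the housing reaches from x = -90 to +70 and y = -55 to +55 mm
- bay_mouth (a point): centre of the bay's mouth, level with the housing's top, 80 mm above the bench; x along the bay's long side. The bay is 70 (x) x 54 (y) mm: 2 mm play round a box; its top 10 mm flare by 5 mm each side. A box on the raised plate has its underside 16 mm below the mouth, its lid 20 mm above it
- bay_plate (a joint): sprung floor of the bay with a push-push catch; m pressed down: 0 up, 0.019 held (a box's lid is then level with the housing), 0.032 stop. Bears a box's weight. Pressing takes 5 N, 10 N near the stop. Pressed to the stop and let go, it stays at 0.019; so pressed and let go again, it rises to 0 in 1 s. Let go too early, it comes back. Press mid-lid between the lugs
- stack_base: steel stacking plate fixed to the bench, 96 (x) x 80 (y) x 10 mm, with the same two black lugs as a box's lid (along y at x = +-22 mm, 5 mm high). Origin: centre of its underside. A box locked on it has its underside 10 mm above the bench and its x axis along the plate's (either way round); each further box stands 36 mm higher
- wrench: bystander, to be left alone: steel wrench, about 180 mm; origin at its underside's middle
- screwdriver: bystander, to be left alone: screwdriver, about 200 mm; origin at its underside's middle
- hammer: bystander, to be left alone: hammer, about 260 mm; origin at its underside's middle
- brush: bystander, to be left alone: hand brush, about 200 mm; origin at its underside's middle
- tin: bystander, to be left alone: green labelled tin, 68 mm across, 85 mm high; origin at its underside's middle
- grinding_disc: bystander, to be left alone: grey grinding wheel lying flat, 100 mm across, 14 mm thick; origin at its underside's middle
- jar: bystander, to be left alone: glass jar with a steel cap, 60 mm across, 75 mm high; origin at its underside's middle
Things that resemble listed ones, but are neither listed nor needed, are in the scene too. Several things have the shape of the red_box; the one meant has the colours described above.

How it is judged:
By the outcome, as a careful person would: the job done as asked, in the order asked, and still so for the second after the job is handed in, with the robot touching nothing.
Of red_box, yellow_box, blue_box only 2 to 3 are there at a start; the rules pass over those that are not, and their reading is None.
At some moment in a run one of blue_box may be knocked a few centimetres aside while the robot is not near it.
Once in a run the grip may slacken for a moment while it holds something.
It also fails if it takes over 210 s, if anything falls off the work surface, if the arm or the gripper's body presses on something with over 40 N, if the wrist force passes 120 N, or if a joint passes its speed limit or range.

## Working session

There is one attempt and no reset: what is moved stays moved. The work goes in short steps, Python scripts to look and compute and a tool call to move; the robot and the scene stay as the last step left them, time stands still between calls to the robot, and variables do not carry over. Pictures are saved under pics/ and viewed, about 12 in all and at most 16, crops included, and the job is handed in when it is done.

Besides the shell and the picture viewer there is one more tool, called by a JSON object that holds its "api" and its "payload", one argument or row to a line. step_arm: Moves the arm, as the interface text tells. Its arguments: {"type":"object","properties":{"increments":{"type":"string"},"claw":{"type":"number"}},"required":["increments"]}

```bash
ls; mkdir -p pics; python3 - <<'E'
from bench import *
import cv2
for n in("scene","top"):
    im=snapshot(n); cv2.imwrite(f"pics/{n}0.png",im[:,:,::-1]); c=calibration(n); print(n,c)
o=get_obs(); print(o)
E
```

```text
pics
scene {'camera_matrix': array([[412.44358246,   0.        , 323.57531602],
       [  0.        , 412.44358246, 209.13382735],
       [  0.        ,   0.        ,   1.        ]]), 'k1': -0.042979001451055626, 'eye': array([1.57734337, 0.24332765, 0.73767037]), 'orientation': array([ 1.00966185, -0.01667337,  1.81420589])}
top {'camera_matrix': array([[481.92632696,   0.        , 316.95182209],
       [  0.        , 481.92632696, 208.18208685],
       [  0.        ,   0.        ,   1.        ]]), 'k1': -0.05837588483558069, 'eye': array([ 0.43721086, -0.00507632,  1.49163288]), 'orientation': array([ 0.07492546,  0.01242022, -1.57419468])}
{'time': 0.1, 'joint_positions': array([ 1.08590042e+00,  8.78650865e-02,  1.37206691e+00, -1.86533062e-05,
        1.68361748e+00, -1.03092777e-01]), 'qvel': array([-0.00023342, -0.00082125, -0.00359286,  0.00042395,  0.00096803,
       -0.00061091]), 'joint_torque': array([ 1.88633334e-03, -3.41248763e+01, -3.03300333e+01,  7.19983620e-02,
        3.04760481e-02, -1.10895703e-04]), 'tool_pos': array([0.20470367, 0.50995784, 0.20444835]), 'ee_rot': array([-3.13964431e+00, -1.82936866e-04,  2.75978726e+00]), 'wrist_force': array([-0.75164469,  0.29196472,  0.12151252]), 'wrist_torque': array([-0.00503261,  0.05307719, -0.01479715]), 'width': 0.09394275030754595}
```

View pics/top0.png

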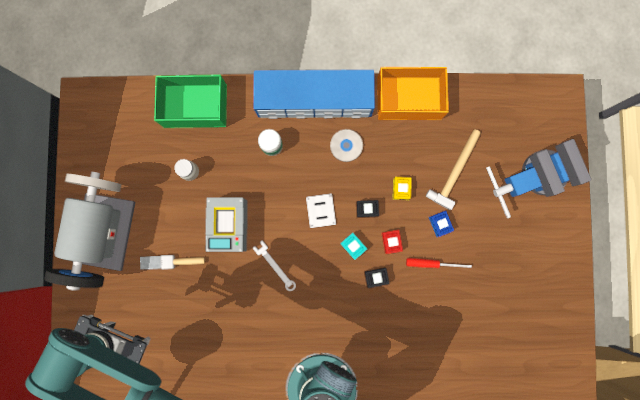

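View pics/scene0.png

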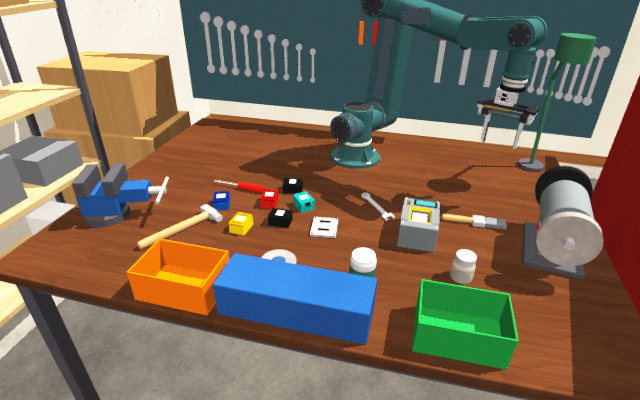

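```bash
cat > h.py <<'E'
from bench import *
import numpy as np, cv2
from scipy.spatial.transform import Rotation as Ro
def cam(n):
    c=calibration(n); return c['camera_matrix'],c['k1'],np.array(c['eye']),Ro.from_euler('xyz',c['orientation']).as_matrix()
def px2w(n,uv,z):
    K,k,e,R=cam(n); uv=np.atleast_2d(np.float64(uv))
    s=cv2.undistortPoints(uv[:,None],K,np.array([k,0,0,0.]))[:,0]
    d=np.c_[s[:,0],-s[:,1],-np.ones(len(s))]@R.T
    return (e+d*((z-e[2])/d[:,2])[:,None])
def w2px(n,P):
    K,k,e,R=cam(n); q=(np.atleast_2d(P)-e)@R; s=np.c_[q[:,0]/-q[:,2],-q[:,1]/-q[:,2]]
    s=s*(1+k*(s**2).sum(1,keepdims=True)); return s*K[0,0]+K[:2,2]
def save(n,name,box,f):
    im=snapshot(n); x0,y0,x1,y1=box
    cv2.imwrite(f"pics/{name}.png",cv2.resize(im[y0:y1,x0:x1,::-1],None,fx=f,fy=f,interpolation=cv2.INTER_CUBIC)); return im
HS={'red':((0,140,60),(6,255,255)),'yellow':((22,140,60),(32,255,255)),'blue':((108,140,40),(128,255,255))}
def mask(im,c,roi):
    h=cv2.cvtColor(im,cv2.COLOR_RGB2HSV); m=cv2.inRange(h,*map(np.array,HS[c])); 
    if c=='red': m|=cv2.inRange(h,np.array((172,140,60)),np.array((180,255,255)))
    k=np.zeros_like(m); x0,y0,x1,y1=roi; k[y0:y1,x0:x1]=m[y0:y1,x0:x1]; return k
E
python3 - <<'E'
from h import *
im=save("top","crop1",(200,150,480,300),2.85)
im2=save("scene","crop2",(200,170,450,270),3.2)
for c,roi in dict(red=(375,225,405,258),yellow=(385,170,420,205),blue=(425,205,460,240)).items():
    m=mask(im,c,roi); cs,_=cv2.findContours(m,0,2); k=max(cs,key=cv2.contourArea); r=cv2.minAreaRect(k); print(c,r,px2w("top",r[0],.036), px2w("top",cv2.boxPoints(r),.036)[:,:2].round(3).tolist())
E
```

```text
red ((391.9864807128906, 241.41891479492188), (22.193862915039062, 18.248287200927734), 80.53767395019531) [[ 0.4451506  -0.21311031  0.036     ]] [[0.474, -0.181], [0.483, -0.235], [0.417, -0.245], [0.408, -0.191]]
yellow ((401.69915771484375, 188.01327514648438), (18.558801651000977, 23.08209228515625), 3.8140745162963867) [[ 0.60687615 -0.24504659  0.036     ]] [[0.574, -0.214], [0.644, -0.22], [0.64, -0.276], [0.57, -0.27]]
blue ((440.974853515625, 223.51036071777344), (21.050025939941406, 18.058420181274414), 67.61986541748047) [[ 0.49843781 -0.36230923  0.036     ]] [[0.518, -0.325], [0.538, -0.376], [0.479, -0.399], [0.459, -0.348]]
```

View pics/crop1.png

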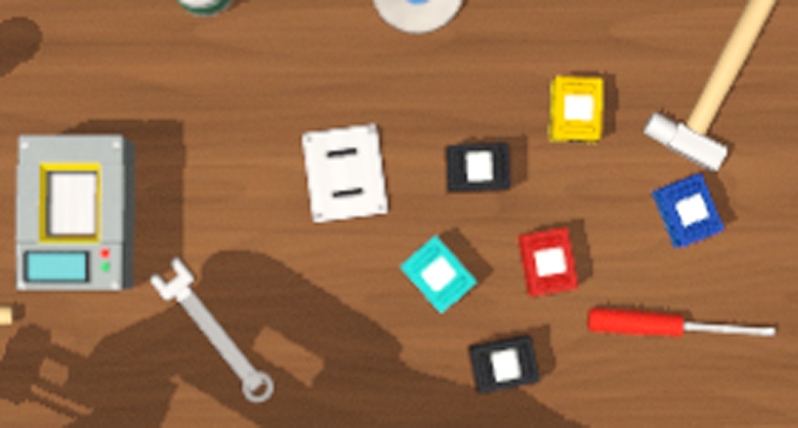

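View pics/crop2.png

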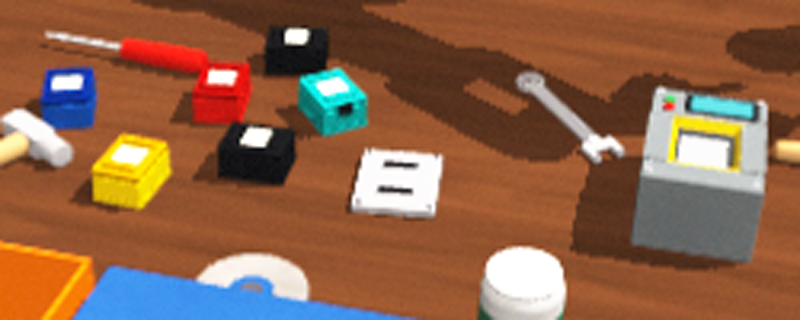

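```bash
cat >> h.py <<'E'
def rect(m,n,z):
    cs,_=cv2.findContours(m,0,2); k=max(cs,key=cv2.contourArea); h=cv2.convexHull(k)[:,0]
    P=px2w(n,h,z)[:,:2]; r=cv2.minAreaRect(np.float32(P*1000)); b=cv2.boxPoints(r); e=[b[1]-b[0],b[2]-b[1]]; L=max(e,key=np.linalg.norm)
    a=np.arctan2(L[1],L[0]); a=(a+np.pi/2)%np.pi-np.pi/2
    mm=cv2.moments(cv2.convexHull(k)); c=px2w(n,[mm['m10']/mm['m00'],mm['m01']/mm['m00']],z)[0,:2]
    return np.round(np.array(r[0])/1000,4),np.round(r[1],1),round(a,3),c.round(4)
def white(im,roi,v=200,s=40):
    h=cv2.cvtColor(im,cv2.COLOR_RGB2HSV); m=cv2.inRange(h,np.array((0,0,v)),np.array((180,s,255))); k=np.zeros_like(m); x0,y0,x1,y1=roi; k[y0:y1,x0:x1]=m[y0:y1,x0:x1]; return k
E
python3 - <<'E'
from h import *
import bench; print([x for x in dir(bench) if not x.startswith('_')])
im=snapshot("top"); s=snapshot("scene")
for c,roi in dict(red=(375,225,405,258),yellow=(385,170,420,205),blue=(425,205,460,240)).items():
    print(c,rect(mask(im,c,roi),"top",.036),'label',rect(white(im,roi),"top",.036))
for c,roi in dict(red=(255,185,282,212),yellow=(225,208,256,236),blue=(210,188,232,212)).items():
    print(c,'scene label',rect(white(s,roi),"scene",.036))
print('plate',rect(white(im,(300,185,345,232)),"top",.01),rect(white(s,(305,212,342,240)),"scene",.01))
print('bay',rect(mask(im,'yellow',(205,195,248,242)),"top",.08),rect(mask(s,'yellow',(400,195,445,230)),"scene",.08))
print('bay plate',rect(white(im,(205,195,248,240)),"top",.064))
# plate lugs
h=cv2.cvtColor(im,cv2.COLOR_RGB2GRAY); k=np.zeros_like(h); k[195:226,310:334]=(h[195:226,310:334]<110)*255
cs,_=cv2.findContours(k,0,2)
for c in sorted(cs,key=cv2.contourArea)[-2:]:
    q=np.zeros_like(k); cv2.drawContours(q,[c],-1,255,-1); print('lug',rect(q,"top",.015))
E
```

```text
['IKError', 'calibration', 'close_job', 'get_obs', 'hold_point_z', 'snapshot']
red (array([ 0.4452, -0.2131]), array([66.8, 55.1]), np.float32(0.153), array([ 0.445 , -0.2131])) label (array([ 0.4446, -0.2147]), array([24.1, 27.2]), np.float32(-1.379), array([ 0.4446, -0.2146]))
yellow (array([ 0.607 , -0.2449]), array([56.5, 70.6]), np.float32(-0.071), array([ 0.6063, -0.2448])) label (array([ 0.6084, -0.246 ]), array([24.6, 21.4]), np.float32(1.567), array([ 0.6083, -0.2465]))
blue (array([ 0.4985, -0.3623]), array([63.2, 55.2]), np.float32(0.372), array([ 0.499 , -0.3626])) label (array([ 0.4998, -0.3665]), array([24.6, 27.8]), np.float32(-1.199), array([ 0.5   , -0.3666]))
red scene label (array([ 0.4436, -0.2171]), array([20.3, 27.1]), np.float32(-1.3), array([ 0.4439, -0.2174]))
yellow scene label (array([ 0.6092, -0.2501]), array([22.4, 29.1]), np.float32(-1.302), array([ 0.6091, -0.2502]))
blue scene label (array([ 0.4964, -0.3697]), array([26.7, 28.9]), np.float32(-1.3), array([ 0.4978, -0.3689]))
plate (array([0.542, 0.002]), array([97. , 80.7]), np.float32(0.126), array([0.5414, 0.0021])) (array([0.5446, 0.0009]), array([99.5, 78.8]), np.float32(0.13), array([0.5477, 0.0015]))
bay (array([0.5081, 0.2861]), array([80.3, 59.4]), np.float32(0.009), array([0.508 , 0.2861])) (array([0.5076, 0.284 ]), array([62.5, 76.6]), np.float32(-0.017), array([0.509 , 0.2846]))
bay plate (array([0.5074, 0.2851]), array([45.2, 59.7]), np.float32(-0.003), array([0.5077, 0.2853]))
lug (array([ 0.5207, -0.001 ]), array([ 3.5, 28.2]), np.float32(-1.433), array([ 0.5208, -0.0027]))
lug (array([0.5641, 0.005 ]), array([ 3.9, 28.3]), np.float32(-1.433), array([0.5641, 0.0041]))
```

```bash
cat >> h.py <<'E'
def go(x,y,z,yaw):
    o=get_obs(); w=o['ee_rot'][2]; d=(yaw-w+np.pi)%(2*np.pi)-np.pi
    T=Ro.from_euler('xyz',[np.pi,0,yaw]).as_matrix(); s=T.T@(np.array([x,y,z])-o['tool_pos'])*100
    print('t %.2f'%o['time'],'turn tool z %.3f'%-d,'then shift cm',s.round(2),'pos',o['tool_pos'].round(4),'rot',o['ee_rot'].round(3),'F',o['wrist_force'].round(1),'w %.4f'%o['width'],'j6 %.2f'%o['joint_positions'][5])
E
python3 -c "
from h import *
print(hold_point_z); go(.4443,-.216,.2,np.pi+.15)"
```

```text
0.0188
t 0.30 turn tool z -0.532 then shift cm [-12.82 -75.39   0.51] pos [0.2048 0.5102 0.2051] rot [-3.141 -0.     2.76 ] F [-0.5  0.2  0.2] w 0.0940 j6 -0.10
```

{"api": "step_arm", "payload": {
  "increments": "0 0 0 0 0 -0.133;0 0 0 0 0 -0.133;0 0 0 0 0 -0.133;0 0 0 0 0 -0.133;-0.8 -4.7 0 0 0 0",
  "claw": -0.5
}}

```text
time: 0.8
tool_pos: [0.219, 0.4673, 0.2038]
ee_rot: [-3.141, -0.002, -2.985]
wrist_force: [0.5, -0.7, 0.8]
width: 0.0706
```

{"api": "step_arm", "payload": {
  "increments": "-0.8 -4.7 0 0 0 0;-0.8 -4.7 0 0 0 0;-0.8 -4.7 0 0 0 0;-0.8 -4.7 0 0 0 0;-0.8 -4.7 0 0 0 0"
}}

```text
time: 1.3
tool_pos: [0.2947, 0.2371, 0.2056]
ee_rot: [3.141, 0.001, -2.99]
wrist_force: [0.8, -0.1, 1.1]
width: 0.0702
```

{"api": "step_arm", "payload": {
  "increments": "-0.8 -4.7 0 0 0 0;-0.8 -4.7 0 0 0 0;-0.8 -4.7 0 0 0 0;-0.8 -4.7 0 0 0 0;-0.8 -4.7 0 0 0 0"
}}

```text
time: 1.8
tool_pos: [0.3695, 0.0105, 0.2058]
ee_rot: [-3.141, 0.002, -2.992]
wrist_force: [0.4, 0.2, 0.4]
width: 0.0705
```

{"api": "step_arm", "payload": {
  "increments": "-0.8 -4.7 0 0 0 0;-0.8 -4.7 0 0 0 0;-0.8 -4.7 0 0 0 0;-0.8 -4.7 0 0 0 0;-0.8 -4.7 0 0 0 0"
}}

```text
time: 2.3
tool_pos: [0.4442, -0.2161, 0.2055]
ee_rot: [-3.142, 0.001, -2.992]
wrist_force: [1.1, 1.6, -0.1]
width: 0.0704
```

```bash
python3 -c "
from h import *
go(.4443,-.216,.019,np.pi+.15); save('scene','a1',(200,120,450,270),3.2)"
```

```text
t 2.30 turn tool z -0.000 then shift cm [-1.000e-02  1.000e-02  1.865e+01] pos [ 0.4442 -0.2161  0.2055] rot [-3.142e+00  1.000e-03 -2.992e+00] F [ 1.1  1.6 -0.1] w 0.0704 j6 -2.29
```

View pics/a1.png

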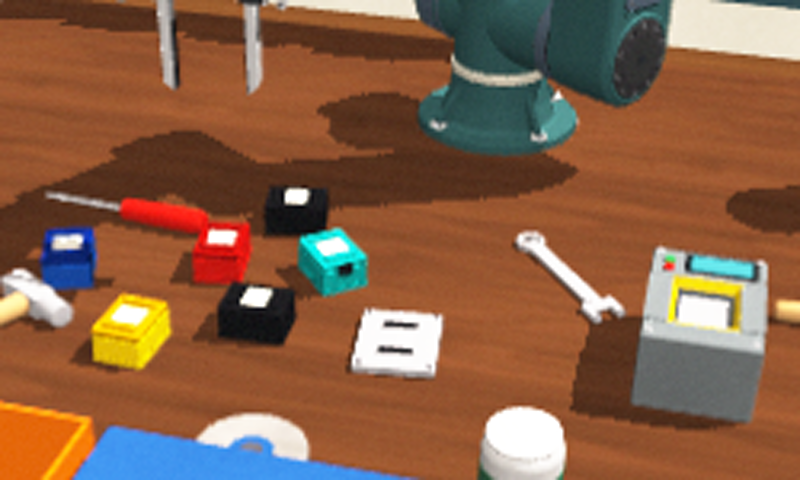

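{"api": "step_arm", "payload": {
  "increments": "0 0 4 0 0 0;0 0 4 0 0 0;0 0 4 0 0 0;0 0 3 0 0 0;0 0 2 0 0 0"
}}

```text
time: 2.85
tool_pos: [0.4424, -0.2127, 0.0325]
ee_rot: [3.139, -0.003, -2.991]
wrist_force: [-0.2, -0.1, 0.1]
width: 0.0702
```

{"api": "step_arm", "payload": {
  "increments": "0 0 1 0 0 0;0 0 0.6 0 0 0;0 0 0 0 0 0"
}}

```text
time: 3.15
tool_pos: [0.4441, -0.2139, 0.0195]
ee_rot: [3.141, -0.0, -2.991]
wrist_force: [0.3, -0.2, -0.4]
width: 0.0706
```

{"api": "step_arm", "payload": {
  "increments": "0 0 0 0 0 0;0 0 0 0 0 0;0 0 0 0 0 0;0 0 0 0 0 0;0 0 0 0 0 0",
  "claw": 1
}}

```text
time: 3.65
tool_pos: [0.4449, -0.2147, 0.0207]
ee_rot: [-3.14, 0.002, -2.991]
wrist_force: [-0.3, -1.2, 4.5]
width: 0.0496
```

```bash
python3 -c "
from h import *
go(.4443,-.216,.019,np.pi+.15)
im=save('scene','a2',(220,120,420,270),4)
for c,roi in dict(yellow=(225,208,256,236),blue=(210,188,232,212)).items():
    print(c,'scene label',rect(white(im,roi),'scene',.036))"
```

```text
t 3.65 turn tool z 0.000 then shift cm [ 0.07 -0.12  0.17] pos [ 0.4449 -0.2147  0.0207] rot [-3.140e+00  2.000e-03 -2.991e+00] F [-0.3 -1.2  4.5] w 0.0496 j6 -2.29
yellow scene label (array([ 0.6092, -0.2501]), array([22.4, 29.1]), np.float32(-1.302), array([ 0.6091, -0.2502]))
blue scene label (array([ 0.5867, -0.3526]), array([17.9, 22.6]), np.float32(-1.301), array([ 0.5878, -0.3532]))
```

View pics/a2.png

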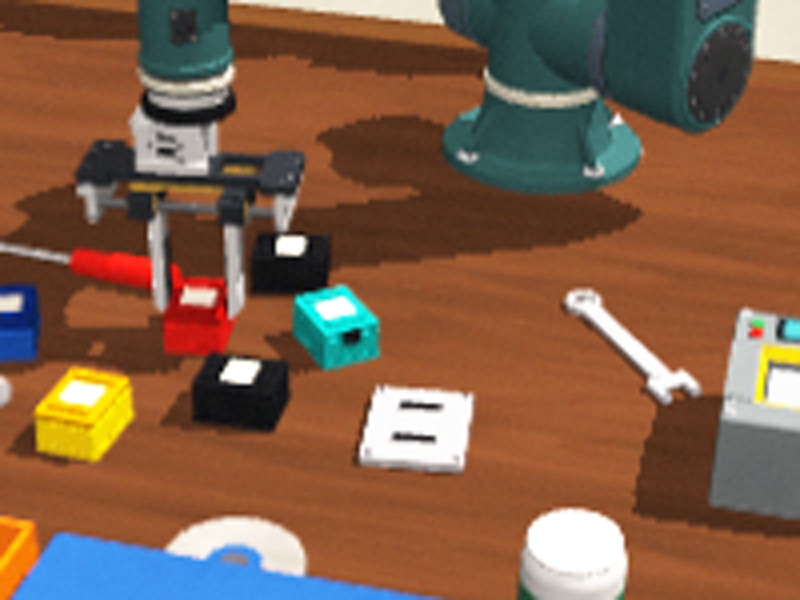

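{"api": "step_arm", "payload": {
  "increments": "0 0 -1 0 0 0;0 0 -3 0 0 0;0 0 -4 0 0 0;0 0 -4 0 0 0;0 0 -4 0 0 0.15"
}}

```text
time: 4.2
tool_pos: [0.4433, -0.2132, 0.1805]
ee_rot: [3.14, -0.002, 3.138]
wrist_force: [0.5, -0.0, -2.1]
width: 0.0502
```

{"api": "step_arm", "payload": {
  "increments": "-0.6 2.5 0 0 0 0;-0.6 4.5 0 0 0 0;-0.6 4.5 0 0 0 0;-0.6 4.5 0 0 0 0;-0.6 4.5 0 0 0 0"
}}

```text
time: 4.7
tool_pos: [0.4732, -0.007, 0.1792]
ee_rot: [3.141, -0.001, 3.141]
wrist_force: [0.4, -1.1, -0.8]
width: 0.05
```

{"api": "step_arm", "payload": {
  "increments": "-0.6 4.5 0 0 0 0;-0.6 4.5 0 0 0 0;-0.6 4.5 0 0 0 0;-0.6 4.5 0 0 0 0;-0.6 4.5 0 0 0 0"
}}

```text
time: 5.2
tool_pos: [0.5031, 0.218, 0.179]
ee_rot: [-3.141, -0.002, -3.141]
wrist_force: [0.4, 0.2, -0.9]
width: 0.0496
```

{"api": "step_arm", "payload": {
  "increments": "-0.3 4.5 0 0 0 0;0 2.5 0 0 0 0;0 0 0 0 0 0;0 0 0 0 0 0"
}}

```text
time: 5.6
tool_pos: [0.5062, 0.2861, 0.1787]
ee_rot: [-3.14, -0.002, -3.14]
wrist_force: [0.2, -0.2, -1.2]
width: 0.0497
```

```bash
python3 -c "
from h import *
go(.508,.2855,.085,np.pi)
save('top','b1',(150,150,350,300),4);save('scene','b2',(370,120,470,220),6)"
```

```text
t 5.60 turn tool z 0.001 then shift cm [-0.18 -0.06  9.37] pos [0.5062 0.2861 0.1787] rot [-3.14e+00 -2.00e-03 -3.14e+00] F [ 0.2 -0.2 -1.2] w 0.0497 j6 -1.16
```

View pics/b2.png

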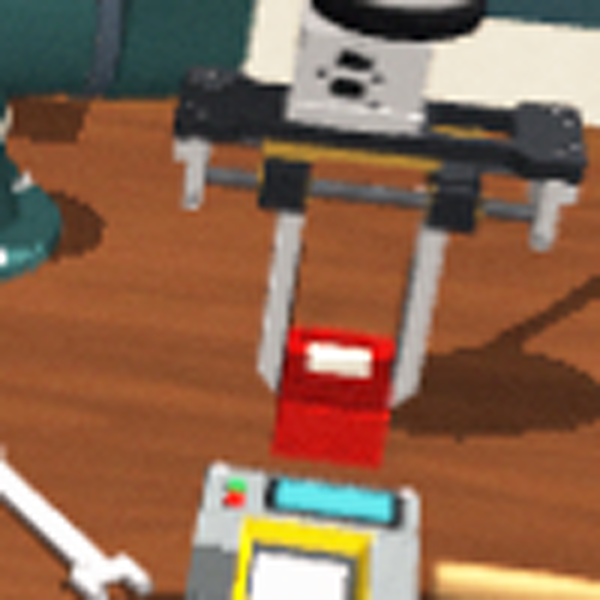

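{"api": "step_arm", "payload": {
  "increments": "-0.18 0 3 0 0 0;0 0 3 0 0 0;0 0 0.8 0 0 0;0 0 0.5 0 0 0;0 0 0.5 0 0 0"
}}

```text
time: 6.2
tool_pos: [0.5096, 0.2858, 0.1027]
ee_rot: [3.141, 0.002, 3.141]
wrist_force: [0.2, 0.3, 0.2]
width: 0.0497
```

{"api": "step_arm", "payload": {
  "increments": "0 0 0.4 0 0 0;0 0 0.3 0 0 0;0 0 0.3 0 0 0;0 0 0 0 0 0"
}}

```text
time: 6.6
tool_pos: [0.5086, 0.2861, 0.0914]
ee_rot: [-3.142, -0.0, -3.141]
wrist_force: [-1.2, -1.1, -0.9]
width: 0.0495
```

{"api": "step_arm", "payload": {
  "increments": "0 0 0.3 0 0 0;0 0 0.2 0 0 0;0 0 0 0 0 0;0 0 0 0 0 0"
}}

```text
time: 7.0
tool_pos: [0.5087, 0.286, 0.0863]
ee_rot: [-3.142, -0.0, -3.141]
wrist_force: [-0.2, 0.1, -2.2]
width: 0.0498
```

```bash
python3 -c "
from h import *
go(.508,.2855,.085,np.pi)
im=save('scene','c2',(370,150,470,250),6); print(rect(white(im,(405,160,440,205)),'scene',.1))"
```

```text
t 7.00 turn tool z 0.000 then shift cm [ 0.07 -0.05  0.13] pos [0.5087 0.286  0.0863] rot [-3.142 -0.    -3.141] F [-0.2  0.1 -2.2] w 0.0498 j6 -1.16
(array([0.4783, 0.2399]), array([37.1,  9.1]), np.float32(0.077), array([0.476 , 0.2385]))
```

View pics/c2.png

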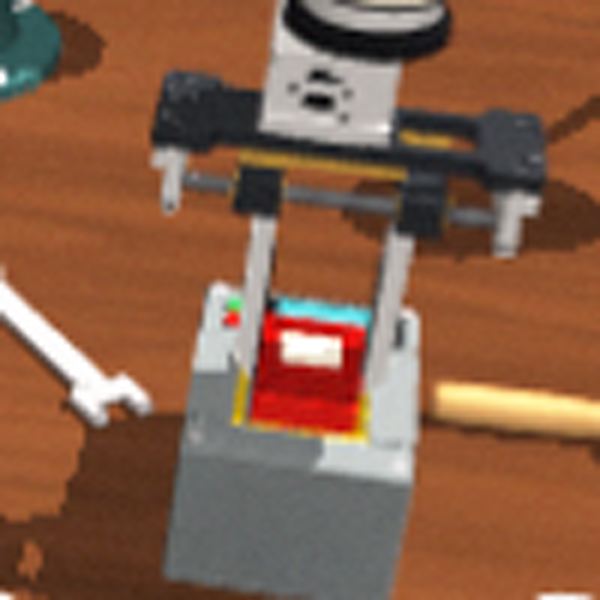

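{"api": "step_arm", "payload": {
  "increments": "0 0 0 0 0 0;0 0 0 0 0 0;0 0 0 0 0 0;0 0 -1 0 0 0;0 0 -3 0 0 0",
  "claw": -0.4
}}

```text
time: 7.55
tool_pos: [0.5067, 0.2851, 0.1239]
ee_rot: [-3.139, -0.007, -3.141]
wrist_force: [-0.1, -0.7, -0.5]
width: 0.0656
```

{"api": "step_arm", "payload": {
  "increments": "0 0 -1.5 0 0 0;0 0 0 0 0 0;0 0 0 0 0 0;0 0 0 0 0 0;0 0 0 0 0 0",
  "claw": 1
}}

```text
time: 8.05
tool_pos: [0.508, 0.2857, 0.1399]
ee_rot: [-3.141, -0.003, -3.141]
wrist_force: [0.6, -1.7, -0.1]
width: 0.0295
```

```bash
python3 -c "
from h import *
go(.508,.286,.102,np.pi)
im=save('scene','d2',(380,150,460,230),5); m=mask(im,'red',(405,165,445,225));print(rect(m,'scene',.1))"
```

```text
t 8.05 turn tool z 0.000 then shift cm [-0.    0.03  3.79] pos [0.508  0.2857 0.1399] rot [-3.141e+00 -3.000e-03 -3.141e+00] F [ 0.6 -1.7 -0.1] w 0.0295 j6 -1.16
(array([0.527 , 0.2845]), array([49.5, 97.9]), np.float32(-0.044), array([0.5289, 0.2848]))
```

View pics/d2.png

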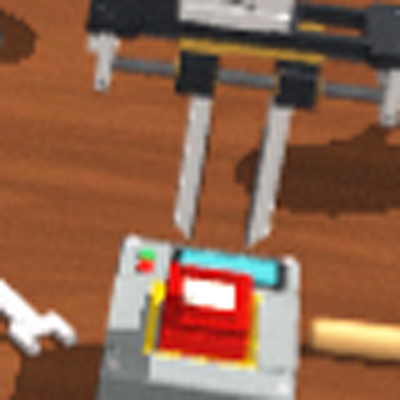

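{"api": "step_arm", "payload": {
  "increments": "0 0 0 0 0 0;0 0 0 0 0 0;0 0 0 0 0 0;0 0 1.5 0 0 0;0 0 1.5 0 0 0"
}}

```text
time: 8.6
tool_pos: [0.5089, 0.2861, 0.1107]
ee_rot: [3.141, 0.001, -3.141]
wrist_force: [0.2, 0.3, -0.1]
width: 0.0002
```

{"api": "step_arm", "payload": {
  "increments": "0 0 0.6 0 0 0;0 0 0.6 0 0 0;0 0 0.6 0 0 0;0 0 0.6 0 0 0;0 0 0.6 0 0 0"
}}

```text
time: 9.1
tool_pos: [0.5077, 0.2857, 0.0827]
ee_rot: [-3.141, -0.002, -3.141]
wrist_force: [-6.4, -2.2, 9.2]
width: 0.0006
```

{"api": "step_arm", "payload": {
  "increments": "0 0 0.5 0 0 0;0 0 0.5 0 0 0;0 0 0.4 0 0 0;0 0 0 0 0 0"
}}

```text
time: 9.5
tool_pos: [0.5077, 0.2857, 0.0686]
ee_rot: [-3.141, -0.002, -3.141]
wrist_force: [-4.1, -2.8, 5.4]
width: 0.0005
```

```bash
python3 -c "
from h import *
go(.508,.286,.068,np.pi)"
```

```text
t 9.50 turn tool z 0.000 then shift cm [-0.03  0.03  0.06] pos [0.5077 0.2857 0.0686] rot [-3.141e+00 -2.000e-03 -3.141e+00] F [-4.1 -2.8  5.4] w 0.0005 j6 -1.16
```

{"api": "step_arm", "payload": {
  "increments": "0 0 0.15 0 0 0;0 0 0 0 0 0"
}}

```text
time: 9.7
tool_pos: [0.5079, 0.2858, 0.0682]
ee_rot: [-3.141, -0.001, -3.141]
wrist_force: [-7.0, -2.5, 10.3]
width: 0.0004
```

{"api": "step_arm", "payload": {
  "increments": "0 0 0.15 0 0 0;0 0 0 0 0 0"
}}

```text
time: 9.9
tool_pos: [0.508, 0.2858, 0.0682]
ee_rot: [-3.141, -0.001, -3.141]
wrist_force: [-8.7, -3.5, 15.1]
width: 0.0006
```

Stop reached (0.0682 and force rising). Let go, see it is held.

{"api": "step_arm", "payload": {
  "increments": "0 0 -0.5 0 0 0;0 0 -1 0 0 0;0 0 -2 0 0 0;0 0 -1 0 0 0;0 0 0 0 0 0"
}}

```text
time: 10.4
tool_pos: [0.5103, 0.2867, 0.1117]
ee_rot: [3.14, 0.005, -3.141]
wrist_force: [0.2, -0.3, 0.5]
width: 0.0006
```

```bash
python3 -c "
from h import *
go(.508,.286,.102,np.pi)
im=save('scene','e2',(380,150,460,230),5); m=mask(im,'red',(405,165,445,225));print(rect(m,'scene',.08))"
```

```text
t 10.40 turn tool z 0.000 then shift cm [ 0.23 -0.07  0.97] pos [0.5103 0.2867 0.1117] rot [ 3.14   0.005 -3.141] F [ 0.2 -0.3  0.5] w 0.0006 j6 -1.16
(array([0.511 , 0.2843]), array([65.7, 47.1]), np.float32(0.031), array([0.5125, 0.2848]))
```

{"api": "step_arm", "payload": {
  "increments": "0 0 0 0 0 0;0 0 0 0 0 0;0 0 0 0 0 0;0 0 0 0 0 0;0 0 0 0 0 0"
}}

```text
time: 10.95
tool_pos: [0.5086, 0.286, 0.1092]
ee_rot: [-3.141, -0.0, -3.141]
wrist_force: [0.7, 0.1, 0.7]
width: 0.0003
```

{"api": "step_arm", "payload": {
  "increments": "0 0 0 0 0 0;0 0 0 0 0 0;0 0 0 0 0 0"
}}

```text
time: 11.25
tool_pos: [0.5087, 0.2861, 0.1095]
ee_rot: [3.141, 0.0, -3.141]
wrist_force: [-0.5, 1.3, 0.5]
width: 0.0001
```

View pics/e2.png

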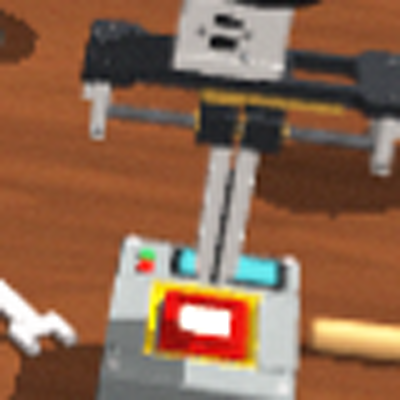

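{"api": "step_arm", "payload": {
  "increments": "0 0 1.2 0 0 0;0 0 1.2 0 0 0;0 0 0.6 0 0 0;0 0 0.5 0 0 0;0 0 0.4 0 0 0"
}}

```text
time: 11.75
tool_pos: [0.5083, 0.2859, 0.0711]
ee_rot: [-3.141, -0.001, -3.141]
wrist_force: [-2.7, -1.2, 9.3]
width: 0.0005
```

{"api": "step_arm", "payload": {
  "increments": "0 0 0.4 0 0 0;0 0 0.2 0 0 0;0 0 0.1 0 0 0;0 0 0 0 0 0"
}}

```text
time: 12.15
tool_pos: [0.5084, 0.286, 0.0681]
ee_rot: [3.141, 0.001, -3.141]
wrist_force: [-7.8, -2.3, 20.9]
width: 0.0008
```

{"api": "step_arm", "payload": {
  "increments": "0 0 -1 0 0 0;0 0 -2 0 0 0;0 0 -3 0 0 0;0 0 -2 0 0 0;0 0 0 0 0 0"
}}

```text
time: 12.65
tool_pos: [0.5104, 0.2868, 0.1465]
ee_rot: [3.139, 0.006, -3.141]
wrist_force: [-0.5, -0.1, 0.2]
width: 0.0003
```

{"api": "step_arm", "payload": {
  "increments": "0 0 0 0 0 0;0 0 0 0 0 0;0 0 0 0 0 0;0 0 0 0 0 0;0 0 0 0 0 0",
  "claw": -0.4
}}

```text
time: 13.15
tool_pos: [0.5084, 0.2859, 0.1427]
ee_rot: [-3.141, -0.001, -3.141]
wrist_force: [0.2, -0.5, 0.2]
width: 0.0373
```

{"api": "step_arm", "payload": {
  "increments": "0 0 0 0 0 0;0 0 0 0 0 0;0 0 0 0 0 0;0 0 0 0 0 0;0 0 0 0 0 0"
}}

```text
time: 13.65
tool_pos: [0.5087, 0.2861, 0.1436]
ee_rot: [3.141, 0.0, -3.141]
wrist_force: [-0.5, 0.4, 0.0]
width: 0.0653
```

```bash
python3 -c "
from h import *
go(.508,.286,.0855,np.pi)
im=save('scene','f2',(380,150,460,230),5); m=mask(im,'red',(405,165,445,225));print(rect(m,'scene',.1))"
```

```text
t 13.65 turn tool z 0.000 then shift cm [ 0.07 -0.01  5.81] pos [0.5087 0.2861 0.1436] rot [ 3.141  0.    -3.141] F [-0.5  0.4  0. ] w 0.0653 j6 -1.16
(array([0.527 , 0.2849]), array([48.9, 97.9]), np.float32(-0.039), array([0.529 , 0.2848]))
```

{"api": "step_arm", "payload": {
  "increments": "0 0 2.5 0 0 0;0 0 2 0 0 0;0 0 0.8 0 0 0;0 0 0.5 0 0 0;0 0 0 0 0 0"
}}

```text
time: 14.2
tool_pos: [0.5087, 0.286, 0.0853]
ee_rot: [-3.141, -0.0, -3.141]
wrist_force: [0.0, -0.6, 0.3]
width: 0.0653
```

{"api": "step_arm", "payload": {
  "increments": "0 0 0 0 0 0;0 0 0 0 0 0;0 0 0 0 0 0;0 0 0 0 0 0",
  "claw": 1
}}

```text
time: 14.6
tool_pos: [0.5094, 0.2863, 0.0867]
ee_rot: [3.141, 0.002, -3.141]
wrist_force: [-0.5, 0.3, 1.7]
width: 0.0497
```

{"api": "step_arm", "payload": {
  "increments": "0 0 -0.5 0 0 0;0 0 -1 0 0 0;0 0 -2 0 0 0;0 0 -3 0 0 0;0 0 -2 0 0 0"
}}

```text
time: 15.1
tool_pos: [0.5091, 0.2863, 0.173]
ee_rot: [3.141, 0.002, -3.141]
wrist_force: [1.0, 0.0, -0.3]
width: 0.0499
```

```bash
python3 -c "
from h import *
go(.5425,.0015,.17,np.pi+.13)"
```

```text
t 15.10 turn tool z -0.130 then shift cm [  0.38 -28.67   0.3 ] pos [0.5091 0.2863 0.173 ] rot [ 3.141e+00  2.000e-03 -3.141e+00] F [ 1.   0.  -0.3] w 0.0499 j6 -1.16
```

{"api": "step_arm", "payload": {
  "increments": "0 0 0 0 0 -0.13;0 -3 0 0 0 0;0.1 -4.5 0 0 0 0;0.1 -4.5 0 0 0 0;0.1 -4.5 0 0 0 0"
}}

```text
time: 15.6
tool_pos: [0.5271, 0.1207, 0.1711]
ee_rot: [-3.142, 0.001, -3.01]
wrist_force: [0.1, -1.0, -0.6]
width: 0.0496
```

{"api": "step_arm", "payload": {
  "increments": "0.1 -4.5 0 0 0 0;0 -4.5 0 0 0 0;0 -3.2 0 0 0 0;0 0 0 0 0 0;0 0 0 0 0 0"
}}

```text
time: 16.1
tool_pos: [0.542, 0.0006, 0.1708]
ee_rot: [3.141, 0.0, -3.013]
wrist_force: [0.3, 0.8, -1.0]
width: 0.0499
```

{"api": "step_arm", "payload": {
  "increments": "0 0 5 0 0 0;0 0 4 0 0 0;0 0 2 0 0 0;0 0 0 0 0 0;0 0 0 0 0 0"
}}

```text
time: 16.6
tool_pos: [0.5423, 0.0022, 0.0612]
ee_rot: [3.141, 0.001, -3.01]
wrist_force: [0.2, -0.4, -0.3]
width: 0.0494
```

```bash
python3 -c "
from h import *
go(.5425,.0015,.0317,np.pi+.13)
im=save('scene','g2',(290,170,360,250),6)"
```

```text
t 16.60 turn tool z 0.002 then shift cm [-0.01 -0.07  2.95] pos [0.5423 0.0022 0.0612] rot [ 3.141e+00  1.000e-03 -3.010e+00] F [ 0.2 -0.4 -0.3] w 0.0494 j6 -1.80
```

View pics/g2.png

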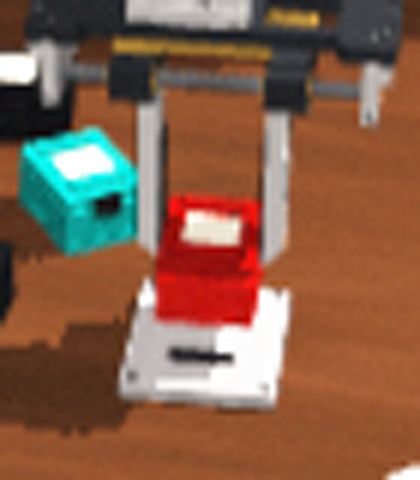

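{"api": "step_arm", "payload": {
  "increments": "0 0 1 0 0 0;0 0 0.8 0 0 0;0 0 0.5 0 0 0;0 0 0 0 0 0"
}}

```text
time: 17.05
tool_pos: [0.5412, 0.001, 0.0363]
ee_rot: [3.141, -0.002, -3.012]
wrist_force: [-0.1, -0.7, -0.9]
width: 0.0499
```

{"api": "step_arm", "payload": {
  "increments": "0 0 0.2 0 0 0;0 0 0.2 0 0 0;0 0 0 0 0 0"
}}

```text
time: 17.35
tool_pos: [0.5419, 0.0009, 0.0333]
ee_rot: [3.141, -0.0, -3.012]
wrist_force: [-0.6, -0.1, -0.6]
width: 0.0499
```

{"api": "step_arm", "payload": {
  "increments": "0 0 0.2 0 0 0;0 0 0.15 0 0 0;0 0 0 0 0 0"
}}

```text
time: 17.65
tool_pos: [0.5424, 0.0009, 0.0326]
ee_rot: [-3.141, 0.001, -3.011]
wrist_force: [-5.4, -0.7, 9.5]
width: 0.0498
```

{"api": "step_arm", "payload": {
  "increments": "0 0 0 0 0 0;0 0 0 0 0 0;0 0 0 0 0 0;0 0 -1 0 0 0;0 0 -4 0 0 0",
  "claw": -0.4
}}

```text
time: 18.15
tool_pos: [0.5382, 0.0013, 0.0757]
ee_rot: [3.139, -0.011, -3.011]
wrist_force: [0.5, -0.2, -0.5]
width: 0.0656
```

{"api": "step_arm", "payload": {
  "increments": "0 0 -5 0 0 0;0 0 -4 0 0 0;0 0 0 0 0 0"
}}

```text
time: 18.45
tool_pos: [0.546, 0.0006, 0.1787]
ee_rot: [-3.138, 0.015, -3.011]
wrist_force: [-0.5, -0.2, -0.3]
width: 0.066
```

```bash
python3 -c "
from h import *
go(.6087,-.248,.17,np.pi-.07)
im=snapshot('scene')
b=mask(im,'blue',(200,180,250,225)); print('blue',rect(b,'scene',.036),'lab',rect(white(im,(208,186,236,206),150,90),'scene',.036))
print('yel',rect(white(im,(225,208,256,236)),'scene',.036))
print('red lab',rect(white(im,(316,198,336,214)),'scene',.046),rect(mask(im,'red',(300,190,350,240)),'scene',.046))
cv2.imwrite('pics/i.png',cv2.resize(im[160:250,195:365,::-1],None,fx=4.5,fy=4.5,interpolation=2))"
```

```text
t 18.45 turn tool z 0.200 then shift cm [ -7.99 -24.36   0.87] pos [0.546  0.0006 0.1787] rot [-3.138  0.015 -3.011] F [-0.5 -0.2 -0.3] w 0.0660 j6 -1.80
blue (array([ 0.5256, -0.3542]), array([122.,  52.]), np.float32(0.467), array([ 0.527 , -0.3535])) lab (array([ 0.4967, -0.3708]), array([26.7, 29.2]), np.float32(-1.3), array([ 0.4975, -0.3703]))
yel (array([ 0.6082, -0.2497]), array([15.7, 24.7]), np.float32(-1.548), array([ 0.6072, -0.2506]))Traceback (most recent call last):
  File "<string>", line 7, in <module>
    print('red lab',rect(white(im,(316,198,336,214)),'scene',.046),rect(mask(im,'red',(300,190,350,240)),'scene',.046))
                    ~~~~^^^^^^^^^^^^^^^^^^^^^^^^^^^^^^^^^^^^^^^^^^
  File "h.py", line 26, in rect
    mm=cv2.moments(cv2.convexHull(k)); c=px2w(n,[mm['m10']/mm['m00'],mm['m01']/mm['m00']],z)[0,:2]
                                                 ~~~~~~~~~^~~~~~~~~~
ZeroDivisionError: float division by zero
```

{"api": "step_arm", "payload": {
  "increments": "0 0 0 0 0 0.1;0 0 0 0 0 0.1;-1.5 -4 0 0 0 0;-1.5 -4.5 0 0 0 0;-1.5 -4.5 0 0 0 0"
}}

```text
time: 19.0
tool_pos: [0.5772, -0.1325, 0.168]
ee_rot: [3.141, -0.003, 3.073]
wrist_force: [0.6, -0.3, 0.4]
width: 0.0658
```

{"api": "step_arm", "payload": {
  "increments": "-1.5 -4.5 0 0 0 0;-1.5 -4.5 0 0 0 0;-0.5 -2.4 0 0 0 0;0 0 0 0 0 0;0 0 0 0 0 0"
}}

```text
time: 19.5
tool_pos: [0.604, -0.2477, 0.1679]
ee_rot: [3.139, -0.003, 3.071]
wrist_force: [0.3, -0.1, -0.2]
width: 0.0658
```

```bash
python3 -c "
from h import *
go(.6087,-.248,.0192,np.pi-.07)
im=snapshot('scene');t=snapshot('top')
a=im[160:250,195:365,::-1];b=t[160:250,285:455,::-1]
cv2.imwrite('pics/i.png',cv2.resize(np.vstack([a,b]),None,fx=3.3,fy=3.3,interpolation=2))"
```

```text
t 19.50 turn tool z -0.001 then shift cm [-0.47 -0.   14.87] pos [ 0.604  -0.2477  0.1679] rot [ 3.139e+00 -3.000e-03  3.071e+00] F [ 0.3 -0.1 -0.2] w 0.0658 j6 -1.98
```

View pics/i.png

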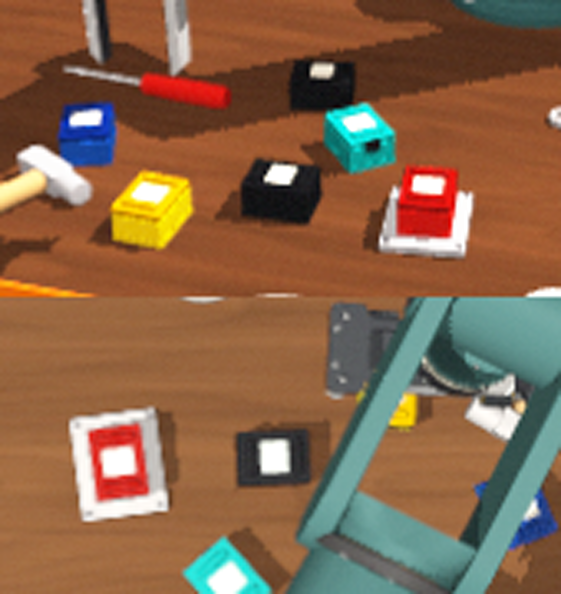

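{"api": "step_arm", "payload": {
  "increments": "-0.45 0 4 0 0 0;0 0 4 0 0 0;0 0 4 0 0 0;0 0 1.5 0 0 0;0 0 1 0 0 0"
}}

```text
time: 20.1
tool_pos: [0.6086, -0.2466, 0.0235]
ee_rot: [3.14, -0.002, 3.073]
wrist_force: [-0.1, 0.9, 1.1]
width: 0.0659
```

{"api": "step_arm", "payload": {
  "increments": "0 0 0.3 0 0 0;0 0 0 0 0 0;0 0 0 0 0 0"
}}

```text
time: 20.4
tool_pos: [0.6108, -0.249, 0.0245]
ee_rot: [-3.14, 0.004, 3.072]
wrist_force: [-0.1, 0.5, 0.1]
width: 0.0658
```

```bash
python3 -c "
from h import *
go(.6087,-.248,.0195,np.pi-.07)"
```

```text
t 20.40 turn tool z 0.000 then shift cm [0.21 0.08 0.5 ] pos [ 0.6108 -0.249   0.0245] rot [-3.14   0.004  3.072] F [-0.1  0.5  0.1] w 0.0658 j6 -1.97
```

{"api": "step_arm", "payload": {
  "increments": "0.2 0.05 0.25 0 0 0;0 0 0.2 0 0 0;0 0 0 0 0 0"
}}

```text
time: 20.7
tool_pos: [0.6072, -0.2477, 0.0174]
ee_rot: [3.141, -0.0, 3.072]
wrist_force: [0.9, -0.2, -0.7]
width: 0.0659
```

{"api": "step_arm", "payload": {
  "increments": "0 0 0 0 0 0;0 0 0 0 0 0;0 0 0 0 0 0;0 0 0 0 0 0;0 0 0 0 0 0",
  "claw": 1
}}

```text
time: 21.2
tool_pos: [0.6074, -0.2478, 0.0175]
ee_rot: [-3.141, 0.0, 3.072]
wrist_force: [-0.2, -0.8, -0.4]
width: 0.0495
```

{"api": "step_arm", "payload": {
  "increments": "0 0 -0.5 0 0 0;0 0 -2 0 0 0;0 0 -4 0 0 0;0 0 -5 0 0 0;0 0 -4 0 0 -0.07"
}}

```text
time: 21.7
tool_pos: [0.6075, -0.2476, 0.1753]
ee_rot: [-3.141, 0.002, -3.139]
wrist_force: [0.7, -0.1, -1.2]
width: 0.0498
```

```bash
python3 -c "
from h import *
go(.5085,.286,.178,np.pi)"
```

```text
t 21.70 turn tool z 0.002 then shift cm [ 9.9  53.36 -0.27] pos [ 0.6075 -0.2476  0.1753] rot [-3.141e+00  2.000e-03 -3.139e+00] F [ 0.7 -0.1 -1.2] w 0.0498 j6 -2.05
```

{"api": "step_arm", "payload": {
  "increments": "0.8 3 0 0 0 0;0.8 4.5 0 0 0 0;0.8 4.5 0 0 0 0;0.8 4.5 0 0 0 0;0.8 4.5 0 0 0 0"
}}

```text
time: 22.2
tool_pos: [0.5666, -0.036, 0.1726]
ee_rot: [3.141, 0.0, 3.141]
wrist_force: [0.3, -0.2, -1.6]
width: 0.0499
```

{"api": "step_arm", "payload": {
  "increments": "0.8 4.5 0 0 0 0;0.8 4.5 0 0 0 0;0.8 4.5 0 0 0 0;0.8 4.5 0 0 0 0;0.8 4.5 0 0 0 0"
}}

```text
time: 22.7
tool_pos: [0.5264, 0.1891, 0.1728]
ee_rot: [3.141, 0.0, -3.141]
wrist_force: [1.2, -0.2, -1.4]
width: 0.0501
```

{"api": "step_arm", "payload": {
  "increments": "0.8 4.5 0 0 0 0;0.8 3 0 0 0 0;0.3 2.4 0 0 0 0;0 0 0 0 0 0;0 0 0 0 0 0"
}}

```text
time: 23.2
tool_pos: [0.508, 0.2863, 0.1724]
ee_rot: [-3.141, -0.0, -3.14]
wrist_force: [0.7, -0.7, -1.6]
width: 0.0496
```

```bash
python3 -c "
from h import *
go(.5078,.286,.082,np.pi)
im=snapshot('scene');print('blue',rect(white(im,(208,186,236,206),150,90),'scene',.036))
cv2.imwrite('pics/j.png',cv2.resize(im[110:220,370:470,::-1],None,fx=4,fy=4,interpolation=2))"
```

```text
t 23.20 turn tool z 0.001 then shift cm [ 0.02 -0.03  9.04] pos [0.508  0.2863 0.1724] rot [-3.141 -0.    -3.14 ] F [ 0.7 -0.7 -1.6] w 0.0496 j6 -1.16
blue (array([ 0.4965, -0.3697]), array([26.7, 31.4]), np.float32(-1.3), array([ 0.4971, -0.3697]))
```

Grip intact and centred over the bay; lower in.

{"api": "step_arm", "payload": {
  "increments": "0 0 3 0 0 0;0 0 3 0 0 0;0 0 0.8 0 0 0;0 0 0.5 0 0 0;0 0 0.4 0 0 0"
}}

```text
time: 23.75
tool_pos: [0.5092, 0.2859, 0.0965]
ee_rot: [3.141, 0.002, 3.141]
wrist_force: [0.2, 0.7, -0.3]
width: 0.0499
```

{"api": "step_arm", "payload": {
  "increments": "0 0 0.4 0 0 0;0 0 0.3 0 0 0;0 0 0.2 0 0 0;0 0 0 0 0 0"
}}

```text
time: 24.15
tool_pos: [0.5076, 0.2867, 0.0876]
ee_rot: [3.141, -0.001, -3.141]
wrist_force: [-5.2, -0.7, 3.8]
width: 0.0503
```

{"api": "step_arm", "payload": {
  "increments": "0 0 0.2 0 0 0;0 0 0 0 0 0;0 0 0 0 0 0"
}}

```text
time: 24.45
tool_pos: [0.5076, 0.287, 0.0867]
ee_rot: [3.14, 0.0, -3.141]
wrist_force: [-7.3, -0.7, 8.6]
width: 0.0502
```

```bash
python3 -c "
from h import *
go(.5085,.286,.082,np.pi)"
```

```text
t 24.45 turn tool z 0.001 then shift cm [-0.09 -0.1   0.47] pos [0.5076 0.287  0.0867] rot [ 3.14   0.    -3.141] F [-7.3 -0.7  8.6] w 0.0502 j6 -1.16
```

{"api": "step_arm", "payload": {
  "increments": "0 0 -0.4 0 0 0;0.15 0 0 0 0 0;0 0 0.3 0 0 0;0 0 0.2 0 0 0;0 0 0 0 0 0"
}}

```text
time: 24.95
tool_pos: [0.5065, 0.2859, 0.0823]
ee_rot: [-3.141, -0.001, -3.142]
wrist_force: [-0.1, -0.4, -0.7]
width: 0.0497
```

{"api": "step_arm", "payload": {
  "increments": "0 0 0 0 0 0;0 0 0 0 0 0"
}}

```text
time: 25.15
tool_pos: [0.5068, 0.2862, 0.0832]
ee_rot: [-3.141, -0.0, -3.141]
wrist_force: [-0.3, 0.9, -1.1]
width: 0.0502
```

{"api": "step_arm", "payload": {
  "increments": "0 0 0.1 0 0 0;0 0 0 0 0 0"
}}

```text
time: 25.35
tool_pos: [0.5067, 0.2862, 0.0823]
ee_rot: [-3.142, -0.0, -3.141]
wrist_force: [-0.8, 1.7, -1.6]
width: 0.0498
```

{"api": "step_arm", "payload": {
  "increments": "0 0 0 0 0 0;0 0 0 0 0 0;0 0 0 0 0 0;0 0 -1 0 0 0;0 0 -3 0 0 0",
  "claw": -0.4
}}

```text
time: 25.85
tool_pos: [0.5046, 0.2854, 0.1199]
ee_rot: [-3.139, -0.007, -3.141]
wrist_force: [-0.0, 0.4, -0.1]
width: 0.0657
```

{"api": "step_arm", "payload": {
  "increments": "-0.1 0 -1.8 0 0 0;0 0 0 0 0 0;0 0 0 0 0 0;0 0 0 0 0 0;0 0 0 0 0 0",
  "claw": 1
}}

```text
time: 26.35
tool_pos: [0.5069, 0.2859, 0.1389]
ee_rot: [-3.14, -0.003, -3.141]
wrist_force: [-0.6, -0.4, -1.0]
width: 0.0296
```

```bash
cat >> h.py <<'E'
def bayline(c):  # rows of box label in the scene view
    im=snapshot('scene'); h=cv2.cvtColor(im,cv2.COLOR_RGB2HSV); cs,_=cv2.findContours(white(im,(405,180,442,215)),0,2)
    for k in cs:
        if cv2.contourArea(k)>20:
            m=cv2.moments(k); print('label px',round(m['m10']/m['m00'],1),round(m['m01']/m['m00'],1),cv2.contourArea(k))
    print('expect raised',w2px('scene',[.508,.2855,.1]).round(1),'held',w2px('scene',[.508,.2855,.081]).round(1)); return im
E
python3 -c "
from h import *
go(.508,.286,.1,np.pi)
im=bayline('y'); cv2.imwrite('pics/k.png',cv2.resize(im[150:230,380:460,::-1],None,fx=4,fy=4,interpolation=2))"
```

```text
t 26.35 turn tool z 0.000 then shift cm [-0.11  0.01  3.89] pos [0.5069 0.2859 0.1389] rot [-3.140e+00 -3.000e-03 -3.141e+00] F [-0.6 -0.4 -1. ] w 0.0296 j6 -1.15
label px 435.1 211.6 28.0
label px 421.7 208.4 30.0
label px 407.5 205.8 45.0
expect raised [[421.3 208.2]] held [[420.4 213.6]]
```

View pics/k.png

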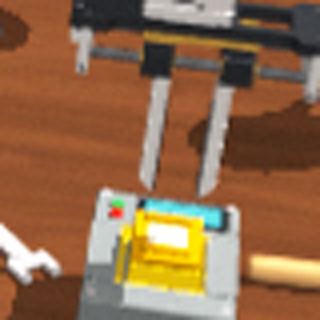

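{"api": "step_arm", "payload": {
  "increments": "-0.05 0 0 0 0 0;0 0 0 0 0 0;0 0 0 0 0 0;0 0 1.5 0 0 0;0 0 1.5 0 0 0"
}}

```text
time: 26.9
tool_pos: [0.5084, 0.2863, 0.1097]
ee_rot: [3.141, 0.001, -3.141]
wrist_force: [-0.2, 0.1, 0.4]
width: 0.0009
```

{"api": "step_arm", "payload": {
  "increments": "0 0 0.6 0 0 0;0 0 0.6 0 0 0;0 0 0.6 0 0 0;0 0 0.6 0 0 0;0 0 0.6 0 0 0"
}}

```text
time: 27.4
tool_pos: [0.5074, 0.286, 0.0816]
ee_rot: [-3.141, -0.001, -3.141]
wrist_force: [-6.0, -2.4, 8.0]
width: 0.0004
```

{"api": "step_arm", "payload": {
  "increments": "0 0 0.5 0 0 0;0 0 0.5 0 0 0;0 0 0.4 0 0 0;0 0 0.2 0 0 0;0 0 0 0 0 0"
}}

```text
time: 27.9
tool_pos: [0.5075, 0.2861, 0.0682]
ee_rot: [-3.141, -0.0, -3.141]
wrist_force: [-8.3, -3.9, 16.1]
width: 0.0003
```

{"api": "step_arm", "payload": {
  "increments": "0 0 -0.5 0 0 0;0 0 -1 0 0 0;0 0 -2 0 0 0;0 0 -1 0 0 0;0 0 0 0 0 0"
}}

```text
time: 28.4
tool_pos: [0.5098, 0.287, 0.1117]
ee_rot: [3.14, 0.005, -3.141]
wrist_force: [-0.9, 0.1, -0.8]
width: 0.0004
```

{"api": "step_arm", "payload": {
  "increments": "0 0 0 0 0 0;0 0 0 0 0 0;0 0 0 0 0 0;0 0 0 0 0 0;0 0 0 0 0 0"
}}

```text
time: 28.9
tool_pos: [0.5081, 0.2862, 0.1091]
ee_rot: [-3.141, -0.001, -3.141]
wrist_force: [-0.3, 0.0, -0.1]
width: 0.0004
```

{"api": "step_arm", "payload": {
  "increments": "0 0 0 0 0 0;0 0 0 0 0 0;0 0 0 0 0 0"
}}

```text
time: 29.2
tool_pos: [0.5083, 0.2863, 0.1095]
ee_rot: [3.141, 0.0, -3.141]
wrist_force: [0.5, -0.7, 0.0]
width: 0.0003
```

```bash
python3 -c "
from h import *
go(.508,.286,.0635,np.pi)
bayline('y')"
```

```text
t 29.20 turn tool z 0.000 then shift cm [ 0.03 -0.03  4.6 ] pos [0.5083 0.2863 0.1095] rot [ 3.141  0.    -3.141] F [ 0.5 -0.7  0. ] w 0.0003 j6 -1.16
label px 435.0 211.6 29.0
label px 407.9 205.2 46.5
expect raised [[421.3 208.2]] held [[420.4 213.6]]
```

{"api": "step_arm", "payload": {
  "increments": "0 0 1.2 0 0 0;0 0 1.2 0 0 0;0 0 0.6 0 0 0;0 0 0.5 0 0 0;0 0 0.4 0 0 0"
}}

```text
time: 29.75
tool_pos: [0.5078, 0.2862, 0.0711]
ee_rot: [-3.141, -0.001, -3.141]
wrist_force: [-3.2, -1.6, 7.7]
width: 0.0006
```

{"api": "step_arm", "payload": {
  "increments": "0 0 0.4 0 0 0;0 0 0.2 0 0 0;0 0 0.1 0 0 0;0 0 0 0 0 0"
}}

```text
time: 30.15
tool_pos: [0.5079, 0.2862, 0.0681]
ee_rot: [3.141, 0.001, -3.141]
wrist_force: [-8.6, -2.4, 19.6]
width: 0.0004
```

{"api": "step_arm", "payload": {
  "increments": "0 0 -1 0 0 0;0 0 -2 0 0 0;0 0 -3 0 0 0;0 0 -2 0 0 0;0 0 0 0 0 0"
}}

```text
time: 30.65
tool_pos: [0.5099, 0.287, 0.1465]
ee_rot: [3.139, 0.006, -3.141]
wrist_force: [1.0, 0.1, 0.2]
width: 0.0001
```

{"api": "step_arm", "payload": {
  "increments": "0 0 0 0 0 0;0 0 0 0 0 0;0 0 0 0 0 0;0 0 0 0 0 0;0 0 0 0 0 0",
  "claw": -0.4
}}

```text
time: 31.15
tool_pos: [0.508, 0.2861, 0.1427]
ee_rot: [-3.141, -0.001, -3.141]
wrist_force: [-0.0, 0.6, -0.2]
width: 0.0369
```

{"api": "step_arm", "payload": {
  "increments": "0 0 0 0 0 0;0 0 0 0 0 0;0 0 0 0 0 0;0 0 0 0 0 0;0 0 0 0 0 0"
}}

```text
time: 31.65
tool_pos: [0.5083, 0.2863, 0.1436]
ee_rot: [3.141, 0.0, -3.141]
wrist_force: [-0.9, 0.6, -0.4]
width: 0.0655
```

```bash
python3 -c "
from h import *
go(.508,.286,.0855,np.pi)
im=bayline('y');print('blue',rect(white(im,(208,186,236,206),150,90),'scene',.036))"
```

```text
t 31.65 turn tool z 0.000 then shift cm [ 0.03 -0.03  5.81] pos [0.5083 0.2863 0.1436] rot [ 3.141  0.    -3.141] F [-0.9  0.6 -0.4] w 0.0655 j6 -1.16
label px 435.0 211.6 29.0
label px 421.6 208.2 27.5
label px 407.6 205.7 46.0
expect raised [[421.3 208.2]] held [[420.4 213.6]]
blue (array([ 0.5164, -0.3433]), array([25.9, 30.9]), np.float32(-1.3), array([ 0.5167, -0.3432]))
```

{"api": "step_arm", "payload": {
  "increments": "0 0 2.5 0 0 0;0 0 2 0 0 0;0 0 0.8 0 0 0;0 0 0.5 0 0 0;0 0 0 0 0 0"
}}

```text
time: 32.2
tool_pos: [0.5082, 0.2863, 0.0853]
ee_rot: [-3.141, -0.0, -3.141]
wrist_force: [0.5, 0.5, 0.2]
width: 0.0661
```

{"api": "step_arm", "payload": {
  "increments": "0 0 0 0 0 0;0 0 0 0 0 0;0 0 0 0 0 0;0 0 0 0 0 0;0 0 0 0 0 0",
  "claw": 1
}}

```text
time: 32.7
tool_pos: [0.5089, 0.2866, 0.0865]
ee_rot: [3.141, 0.002, -3.141]
wrist_force: [-0.6, 0.9, 2.7]
width: 0.0498
```

{"api": "step_arm", "payload": {
  "increments": "0 0 -0.5 0 0 0;0 0 -1 0 0 0;0 0 -2 0 0 0;0 0 -3 0 0 0;0 0 -2.5 0 0 0"
}}

```text
time: 33.2
tool_pos: [0.508, 0.2862, 0.1769]
ee_rot: [-3.142, -0.0, -3.141]
wrist_force: [0.2, 0.9, -1.9]
width: 0.0496
```

```bash
python3 -c "
from h import *
go(.5425,.0015,.173,np.pi+.13)
t=snapshot('top');s=snapshot('scene')
for n,im,P in(('top',t,[.5425,.0015,.046]),('scene',s,[.5425,.0015,.046])):
    u,v=w2px(n,P)[0].astype(int); print(n,u,v)
    try: print(rect(white(im,(u-7,v-7,u+8,v+8)),n,.046),rect(mask(im,'red',(u-15,v-17,u+16,v+18)),n,.046))
    except Exception as e: print(e)
print(rect(mask(t,'blue',(420,190,470,245)),'top',.036))
cv2.imwrite('pics/l.png',cv2.resize(np.vstack([s[150:230,360:460,::-1],t[170:250,300:400,::-1]]),None,fx=3.5,fy=3.5,interpolation=2))"
```

```text
t 33.20 turn tool z -0.130 then shift cm [  0.27 -28.68   0.39] pos [0.508  0.2862 0.1769] rot [-3.142 -0.    -3.141] F [ 0.2  0.9 -1.9] w 0.0496 j6 -1.16
top 320 209
(array([0.5418, 0.0034]), array([24.1, 21.1]), np.float32(1.566), array([0.542 , 0.0035])) (array([0.5413, 0.002 ]), array([63.6, 45.5]), np.float32(0.121), array([0.5411, 0.0022]))
scene 324 215
(array([ 0.5441, -0.    ]), array([22.7, 24.6]), np.float32(-1.336), array([0.5425, 0.0016])) (array([0.5663, 0.0059]), array([116. ,  52.5]), np.float32(0.181), array([0.5688, 0.0062]))
(array([ 0.5185, -0.336 ]), array([64.5, 54.5]), np.float32(0.364), array([ 0.5183, -0.3364]))
```

{"api": "step_arm", "payload": {
  "increments": "0 0 0 0 0 -0.13;0 -3 0 0 0 0;0.1 -4.5 0 0 0 0;0.1 -4.5 0 0 0 0;0.1 -4.5 0 0 0 0"
}}

```text
time: 33.8
tool_pos: [0.5257, 0.1208, 0.1736]
ee_rot: [3.142, -0.003, -3.01]
wrist_force: [0.5, -0.2, -0.9]
width: 0.0498
```

{"api": "step_arm", "payload": {
  "increments": "0 -4.5 0 0 0 0;0 -4.5 0 0 0 0;0 -3.2 0 0 0 0;0 0 0 0 0 0;0 0 0 0 0 0"
}}

```text
time: 34.3
tool_pos: [0.5418, 0.0011, 0.174]
ee_rot: [3.14, -0.002, -3.013]
wrist_force: [-1.0, 0.7, -2.9]
width: 0.0497
```

{"api": "step_arm", "payload": {
  "increments": "0 0 4 0 0 0;0 0 3 0 0 0;0 0 1 0 0 0;0 0 0 0 0 0;0 0 0 0 0 0"
}}

```text
time: 34.8
tool_pos: [0.5433, 0.0021, 0.0967]
ee_rot: [-3.141, 0.002, -3.01]
wrist_force: [-1.2, -0.2, -0.7]
width: 0.0501
```

```bash
python3 -c "
from h import *
go(.5423,.001,.0685,np.pi+.13)"
```

```text
t 34.80 turn tool z 0.001 then shift cm [ 0.11 -0.1   2.82] pos [0.5433 0.0021 0.0967] rot [-3.141e+00  2.000e-03 -3.010e+00] F [-1.2 -0.2 -0.7] w 0.0501 j6 -1.80
```

{"api": "step_arm", "payload": {
  "increments": "0.05 -0.05 1 0 0 0;0 0 0.6 0 0 0;0 0 0.4 0 0 0;0 0 0.3 0 0 0;0 0 0 0 0 0"
}}

```text
time: 35.3
tool_pos: [0.5417, 0.0007, 0.0719]
ee_rot: [3.141, -0.001, -3.012]
wrist_force: [-0.2, -0.3, -1.2]
width: 0.0496
```

{"api": "step_arm", "payload": {
  "increments": "0 0 0.2 0 0 0;0 0 0.2 0 0 0;0 0 0 0 0 0"
}}

```text
time: 35.6
tool_pos: [0.5423, 0.0007, 0.0687]
ee_rot: [-3.141, 0.001, -3.011]
wrist_force: [0.3, -0.9, -0.3]
width: 0.0494
```

```bash
python3 -c "
from h import *
go(.5423,.001,.0685,np.pi+.13)"
```

```text
t 35.60 turn tool z 0.000 then shift cm [-0.    0.03  0.02] pos [0.5423 0.0007 0.0687] rot [-3.141e+00  1.000e-03 -3.011e+00] F [ 0.3 -0.9 -0.3] w 0.0494 j6 -1.80
```

{"api": "step_arm", "payload": {
  "increments": "0 0 0.15 0 0 0;0 0 0 0 0 0"
}}

```text
time: 35.8
tool_pos: [0.5424, 0.0007, 0.0687]
ee_rot: [-3.141, 0.001, -3.011]
wrist_force: [-2.8, -0.4, 4.8]
width: 0.0497
```

{"api": "step_arm", "payload": {
  "increments": "0 0 0 0 0 0;0 0 0 0 0 0;0 0 0 0 0 0;0 0 -1 0 0 0;0 0 -3 0 0 0",
  "claw": -0.4
}}

```text
time: 36.3
tool_pos: [0.5396, 0.001, 0.1042]
ee_rot: [3.14, -0.008, -3.011]
wrist_force: [0.5, 0.8, 0.5]
width: 0.0657
```

{"api": "step_arm", "payload": {
  "increments": "0 0 -4 0 0 0;0 0 -3 0 0 0;0 0 0 0 0 0.145;0 0 0 0 0 0.145;0 0 0 0 0 0.145"
}}

```text
time: 36.8
tool_pos: [0.5424, 0.0007, 0.1782]
ee_rot: [3.141, 0.002, 2.831]
wrist_force: [0.1, -0.2, 0.5]
width: 0.0659
```

{"api": "step_arm", "payload": {
  "increments": "0 0 0 0 0 0.145;0 0 0 0 0 0.145;0 0 0 0 0 0.145;0 0 0 0 0 0.145;0 0 0 0 0 0.145"
}}

```text
time: 37.3
tool_pos: [0.5422, 0.0008, 0.1777]
ee_rot: [3.141, 0.0, 2.106]
wrist_force: [0.4, -0.3, 0.4]
width: 0.0657
```

{"api": "step_arm", "payload": {
  "increments": "0 0 0 0 0 0.145;0 0 0 0 0 0.145;0 0 0 0 0 0.145;0 0 0 0 0 0.145;0 0 0 0 0 0.145"
}}

```text
time: 37.8
tool_pos: [0.5422, 0.0007, 0.1777]
ee_rot: [3.141, -0.0, 1.381]
wrist_force: [-0.2, -0.2, 0.1]
width: 0.0657
```

{"api": "step_arm", "payload": {
  "increments": "0 0 0 0 0 0.145;0 0 0 0 0 0.145;0 0 0 0 0 0.145;0 0 0 0 0 0.145;0 0 0 0 0 0.145"
}}

```text
time: 38.3
tool_pos: [0.5422, 0.0008, 0.1777]
ee_rot: [3.141, -0.001, 0.656]
wrist_force: [0.1, 0.2, 0.2]
width: 0.066
```

```bash
python3 -c "
from h import *
t=snapshot('top');s=snapshot('scene')
print('blue',rect(mask(t,'blue',(420,190,470,245)),'top',.036))
u,v=w2px('top',[.517,-.34,.036])[0].astype(int); print(rect(white(t,(u-12,v-12,u+13,v+13)),'top',.036))
u,v=w2px('scene',[.517,-.34,.036])[0].astype(int); print(rect(white(s,(u-9,v-9,u+10,v+10),150,90),'scene',.036))
go(.517,-.342,.18,.365)
cv2.imwrite('pics/m.png',cv2.resize(np.vstack([s[150:240,200:360,::-1],t[160:250,300:460,::-1]]),None,fx=3.3,fy=3.3,interpolation=2))"
```

```text
blue (array([ 0.5179, -0.3363]), array([63.3, 54.5]), np.float32(0.364), array([ 0.5179, -0.3363]))
(array([ 0.5186, -0.34  ]), array([21.8, 25.6]), np.float32(-1.198), array([ 0.5188, -0.3402]))
(array([ 0.5197, -0.343 ]), array([19.3, 29.8]), np.float32(-1.3), array([ 0.5198, -0.3428]))
t 38.40 turn tool z 0.297 then shift cm [-14.59  31.11  -0.24] pos [0.5422 0.0007 0.1776] rot [ 3.141e+00 -1.000e-03  6.620e-01] F [-0.5  0.3  0.1] w 0.0659 j6 0.81
```

View pics/m.png

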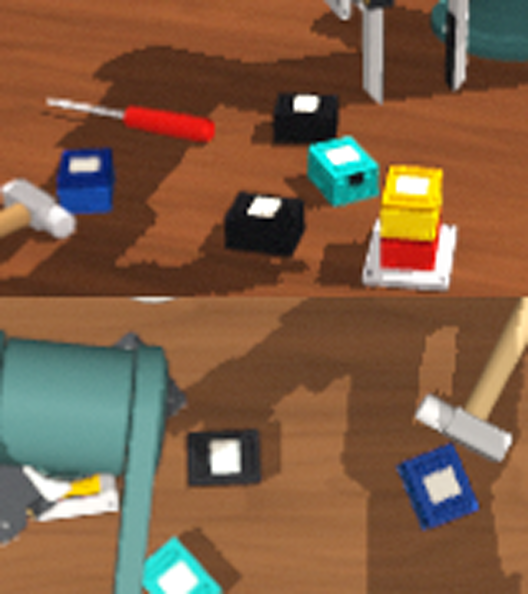

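{"api": "step_arm", "payload": {
  "increments": "0 0 0 0 0 0.148;0 0 0 0 0 0.148;-1.5 3 0 0 0 0;-2 4.5 0 0 0 0;-2 4.5 0 0 0 0",
  "claw": -0.23
}}

```text
time: 38.9
tool_pos: [0.5337, -0.1318, 0.1776]
ee_rot: [3.141, -0.001, 0.372]
wrist_force: [1.2, 0.2, 0.0]
width: 0.0576
```

{"api": "step_arm", "payload": {
  "increments": "-2 4.5 0 0 0 0;-2 4.5 0 0 0 0;-2 4.5 0 0 0 0;-2 3.5 0 0 0 0;-1 2 0 0 0 0"
}}

```text
time: 39.4
tool_pos: [0.5165, -0.3441, 0.1769]
ee_rot: [3.141, 0.001, 0.366]
wrist_force: [0.5, 0.7, -0.3]
width: 0.0577
```

{"api": "step_arm", "payload": {
  "increments": "0 0 2 0 0 0;0 0 2 0 0 0;0 0 0 0 0 0;0 0 0 0 0 0"
}}

```text
time: 39.8
tool_pos: [0.5175, -0.3404, 0.137]
ee_rot: [-3.141, 0.0, 0.368]
wrist_force: [0.7, -0.5, 0.4]
width: 0.0581
```

```bash
python3 -c "
from h import *
go(.5143,-.3433,.06,.365)
s=snapshot('scene');u,v=w2px('scene',[.519,-.342,.036])[0].astype(int); print(rect(white(s,(u-9,v-9,u+10,v+10),150,90),'scene',.036))"
```

```text
t 39.80 turn tool z 0.003 then shift cm [-0.4   0.15  7.7 ] pos [ 0.5175 -0.3404  0.137 ] rot [-3.141  0.     0.368] F [ 0.7 -0.5  0.4] w 0.0581 j6 0.53
(array([ 0.5164, -0.3433]), array([25.9, 30.9]), np.float32(-1.3), array([ 0.5167, -0.3432]))
```

{"api": "step_arm", "payload": {
  "increments": "-0.55 0.15 2 0 0 0;0 0 3 0 0 0;0 0 2 0 0 0;0 0 0 0 0 0;0 0 0 0 0 0"
}}

```text
time: 40.35
tool_pos: [0.5137, -0.3442, 0.0685]
ee_rot: [3.14, -0.001, 0.367]
wrist_force: [-1.0, 0.4, 0.8]
width: 0.0576
```

```bash
python3 -c "
from h import *
go(.5128,-.3438,.0205,.365)
s=snapshot('scene');t=snapshot('top')
cv2.imwrite('pics/n.png',cv2.resize(s[150:230,195:275,::-1],None,fx=7,fy=7,interpolation=2))"
```

```text
t 40.35 turn tool z 0.002 then shift cm [-0.07 -0.07  4.8 ] pos [ 0.5137 -0.3442  0.0685] rot [ 3.14e+00 -1.00e-03  3.67e-01] F [-1.   0.4  0.8] w 0.0576 j6 0.52
```

View pics/n.png

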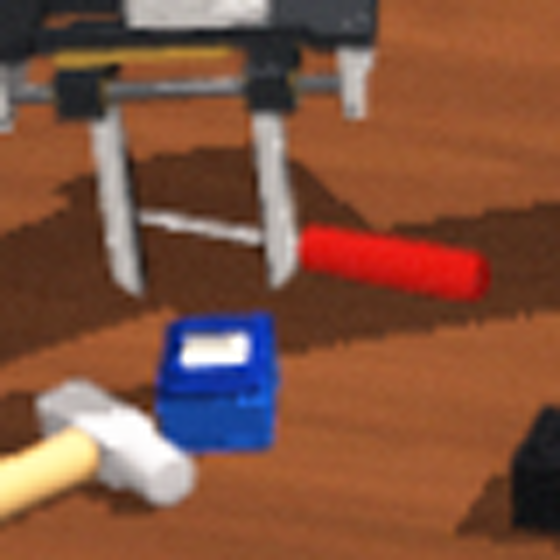

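```bash
python3 -c "
from h import *
print(w2px('scene',[.5137,-.3442,.0685]),w2px('scene',[.5175,-.342,.036]),px2w('scene',[225.7,200],.036))"
```

```text
[[224.339918   190.00637475]] [[225.5333718  199.19847806]] [[ 0.52208846 -0.33922901  0.036     ]]
```

{"api": "step_arm", "payload": {
  "increments": "0 0 1.5 0 0 0;0 0 1 0 0 0;0 0 0.8 0 0 0;0 0 0.5 0 0 0;0 0 0 0 0 0"
}}

```text
time: 40.95
tool_pos: [0.5122, -0.3433, 0.0273]
ee_rot: [-3.139, 0.001, 0.366]
wrist_force: [-0.1, -0.5, -0.1]
width: 0.0579
```

{"api": "step_arm", "payload": {
  "increments": "0 0 0.6 0 0 0;0 0 0.3 0 0 0;0 0 0 0 0 0"
}}

```text
time: 41.25
tool_pos: [0.5127, -0.3438, 0.0194]
ee_rot: [-3.141, 0.0, 0.366]
wrist_force: [0.2, -0.4, -1.1]
width: 0.058
```

```bash
python3 -c "
from h import *
go(.5128,-.3438,.0205,.365)"
```

```text
t 41.25 turn tool z 0.001 then shift cm [ 0.01  0.01 -0.11] pos [ 0.5127 -0.3438  0.0194] rot [-3.141  0.     0.366] F [ 0.2 -0.4 -1.1] w 0.0580 j6 0.52
```

{"api": "step_arm", "payload": {
  "increments": "0 0 0 0 0 0;0 0 0 0 0 0;0 0 0 0 0 0;0 0 0 0 0 0",
  "claw": 1
}}

```text
time: 41.65
tool_pos: [0.5131, -0.3441, 0.0202]
ee_rot: [3.141, -0.0, 0.366]
wrist_force: [-0.3, -0.9, -0.7]
width: 0.0497
```

{"api": "step_arm", "payload": {
  "increments": "0 0 -0.5 0 0 0;0 0 -2 0 0 0;0 0 -4 0 0 0;0 0 -5 0 0 0;0 0 -4 0 0 0"
}}

```text
time: 42.15
tool_pos: [0.513, -0.3439, 0.1777]
ee_rot: [3.14, -0.001, 0.366]
wrist_force: [0.8, -0.5, -1.0]
width: 0.0497
```

{"api": "step_arm", "payload": {
  "increments": "0 0 0 0 0 0.12;0 0 0 0 0 0.12;0 0 0 0 0 0.126;0 0 0 0 0 0;0 0 0 0 0 0"
}}

```text
time: 42.65
tool_pos: [0.5128, -0.3438, 0.1748]
ee_rot: [-3.141, 0.0, 0.002]
wrist_force: [-0.2, -0.3, -1.9]
width: 0.0497
```

```bash
python3 -c "
from h import *
go(.503,.286,.175,0)"
```

```text
t 42.65 turn tool z 0.002 then shift cm [-9.800e-01 -6.298e+01 -2.000e-02] pos [ 0.5128 -0.3438  0.1748] rot [-3.141e+00  0.000e+00  2.000e-03] F [-0.2 -0.3 -1.9] w 0.0497 j6 0.89
```

{"api": "step_arm", "payload": {
  "increments": "-0.1 -3 0 0 0 0;-0.1 -4.5 0 0 0 0;-0.1 -4.5 0 0 0 0;-0.1 -4.5 0 0 0 0;-0.1 -4.5 0 0 0 0"
}}

```text
time: 43.15
tool_pos: [0.5076, -0.1323, 0.1749]
ee_rot: [-3.141, -0.0, 0.002]
wrist_force: [0.6, 0.8, -1.7]
width: 0.0494
```

{"api": "step_arm", "payload": {
  "increments": "-0.1 -4.5 0 0 0 0;-0.1 -4.5 0 0 0 0;-0.1 -4.5 0 0 0 0;-0.1 -4.5 0 0 0 0;-0.1 -4.5 0 0 0 0"
}}

```text
time: 43.65
tool_pos: [0.5026, 0.0928, 0.1752]
ee_rot: [-3.141, -0.001, 0.002]
wrist_force: [0.5, 0.3, -1.3]
width: 0.0497
```

{"api": "step_arm", "payload": {
  "increments": "0 -4.5 0 0 0 0;0 -4.5 0 0 0 0;0 -4.5 0 0 0 0;0 -3 0 0 0 0;0 -3 0 0 0 0"
}}

```text
time: 44.15
tool_pos: [0.5026, 0.2878, 0.1749]
ee_rot: [3.141, 0.0, 0.003]
wrist_force: [-0.0, 0.0, -1.2]
width: 0.0497
```

{"api": "step_arm", "payload": {
  "increments": "0 0 0 0 0 0;0 0 0 0 0 0;0 0 0 0 0 0"
}}

```text
time: 44.45
tool_pos: [0.5031, 0.2852, 0.1749]
ee_rot: [3.141, 0.0, -0.0]
wrist_force: [0.0, -0.6, -1.7]
width: 0.0497
```

```bash
python3 -c "
from h import *
go(.503,.286,.085,0)
s=snapshot('scene');t=snapshot('top');o=get_obs()['tool_pos']
z=o[2]-.0202+.036; u,v=w2px('scene',[.508,.286,z])[0].astype(int); print(u,v,rect(white(s,(u-12,v-9,u+12,v+10),150,90),'scene',z))
cv2.imwrite('pics/p.png',cv2.resize(s[120:220,370:470,::-1],None,fx=5,fy=5,interpolation=2))"
```

```text
t 44.45 turn tool z -0.000 then shift cm [-0.01 -0.08  8.99] pos [0.5031 0.2852 0.1749] rot [ 3.141  0.    -0.   ] F [ 0.  -0.6 -1.7] w 0.0497 j6 1.99
426 180 (array([0.5096, 0.2859]), array([30., 28.]), np.float32(0.044), array([0.5106, 0.2854]))
```

View pics/p.png

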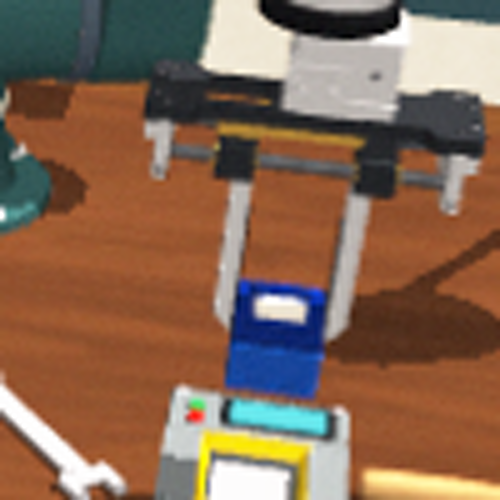

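{"api": "step_arm", "payload": {
  "increments": "-0.1 -0.05 3 0 0 0;0 0 3 0 0 0;0 0 0.8 0 0 0;0 0 0.5 0 0 0;0 0 0.4 0 0 0"
}}

```text
time: 45.05
tool_pos: [0.503, 0.2864, 0.099]
ee_rot: [-3.141, -0.002, -0.001]
wrist_force: [-0.6, 0.1, -1.2]
width: 0.0498
```

{"api": "step_arm", "payload": {
  "increments": "0 0 0.3 0 0 0;0 0 0.3 0 0 0;0 0 0.2 0 0 0;0 0 0 0 0 0"
}}

```text
time: 45.45
tool_pos: [0.5021, 0.2866, 0.0901]
ee_rot: [-3.141, -0.0, -0.0]
wrist_force: [-0.3, -0.1, -1.6]
width: 0.0494
```

```bash
python3 -c "
from h import *
go(.502,.286,.0842,0)"
```

```text
t 45.45 turn tool z -0.000 then shift cm [-0.01  0.06  0.59] pos [0.5021 0.2866 0.0901] rot [-3.141 -0.    -0.   ] F [-0.3 -0.1 -1.6] w 0.0494 j6 1.99
```

{"api": "step_arm", "payload": {
  "increments": "0 0.03 0.2 0 0 0;0 0 0.2 0 0 0;0 0 0 0 0 0"
}}

```text
time: 45.75
tool_pos: [0.502, 0.2861, 0.0856]
ee_rot: [3.141, 0.0, -0.0]
wrist_force: [-0.5, 0.0, -1.8]
width: 0.0497
```

{"api": "step_arm", "payload": {
  "increments": "0 0 0.15 0 0 0;0 0 0 0 0 0;0 0 0 0 0 0"
}}

```text
time: 46.05
tool_pos: [0.5021, 0.2862, 0.0844]
ee_rot: [3.142, 0.0, -0.0]
wrist_force: [0.3, -1.0, -1.4]
width: 0.0499
```

{"api": "step_arm", "payload": {
  "increments": "0 0 0 0 0 0;0 0 0 0 0 0;0 0 0 0 0 0;0 0 -1 0 0 0;0 0 -3 0 0 0",
  "claw": -0.4
}}

```text
time: 46.55
tool_pos: [0.5001, 0.2853, 0.122]
ee_rot: [3.139, 0.006, -0.0]
wrist_force: [0.7, 0.8, 0.6]
width: 0.066
```

{"api": "step_arm", "payload": {
  "increments": "0 0 -1.5 0 0 0;0.6 0 0 0 0 0;0 0 0 0 0 0;0 0 0 0 0 0;0 0 0 0 0 0",
  "claw": 1
}}

```text
time: 47.05
tool_pos: [0.5074, 0.2859, 0.1378]
ee_rot: [3.14, 0.003, -0.0]
wrist_force: [-0.6, -0.4, 0.4]
width: 0.0291
```

{"api": "step_arm", "payload": {
  "increments": "0 0 0 0 0 0;0 0 0 0 0 0;0 0 0 0 0 0;0 0 0 0 0 0"
}}

```text
time: 47.45
tool_pos: [0.508, 0.2862, 0.1395]
ee_rot: [-3.142, 0.0, -0.0]
wrist_force: [-0.4, -0.3, 0.9]
width: 0.0004
```

```bash
python3 -c "
from h import *
go(.508,.286,.063,0)
bayline('b')"
```

```text
t 47.45 turn tool z -0.000 then shift cm [-0.    0.02  7.65] pos [0.508  0.2862 0.1395] rot [-3.142  0.    -0.   ] F [-0.4 -0.3  0.9] w 0.0004 j6 1.99
label px 435.0 211.6 29.0
label px 421.5 208.4 37.0
label px 407.4 205.2 39.5
expect raised [[421.3 208.2]] held [[420.4 213.6]]
```

{"api": "step_arm", "payload": {
  "increments": "0 0 1.5 0 0 0;0 0 1.5 0 0 0;0 0 0.6 0 0 0;0 0 0.6 0 0 0;0 0 0.6 0 0 0"
}}

```text
time: 48.0
tool_pos: [0.5072, 0.2859, 0.0915]
ee_rot: [3.141, 0.002, -0.0]
wrist_force: [-4.4, -1.7, 6.5]
width: 0.0006
```

{"api": "step_arm", "payload": {
  "increments": "0 0 0.6 0 0 0;0 0 0.6 0 0 0;0 0 0.5 0 0 0;0 0 0.5 0 0 0;0 0 0.4 0 0 0"
}}

```text
time: 48.5
tool_pos: [0.5073, 0.286, 0.068]
ee_rot: [3.141, 0.001, -0.0]
wrist_force: [-11.8, -5.6, 26.2]
width: 0.0002
```

{"api": "step_arm", "payload": {
  "increments": "0 0 0.25 0 0 0;0 0 0 0 0 0;0 0 0 0 0 0"
}}

```text
time: 48.8
tool_pos: [0.5073, 0.286, 0.0681]
ee_rot: [3.141, 0.0, 0.0]
wrist_force: [-11.6, -3.8, 21.7]
width: 0.0005
```

{"api": "step_arm", "payload": {
  "increments": "0 0 -0.5 0 0 0;0 0 -1 0 0 0;0 0 -2 0 0 0;0 0 -1.1 0 0 0;0 0 0 0 0 0"
}}

```text
time: 49.3
tool_pos: [0.5097, 0.2869, 0.1113]
ee_rot: [-3.139, -0.005, -0.0]
wrist_force: [0.2, -0.3, -0.5]
width: 0.0005
```

{"api": "step_arm", "payload": {
  "increments": "0 0 0 0 0 0;0 0 0 0 0 0;0 0 0 0 0 0;0 0 0 0 0 0;0 0 0 0 0 0"
}}

```text
time: 49.8
tool_pos: [0.5079, 0.2862, 0.1085]
ee_rot: [3.141, 0.001, -0.0]
wrist_force: [-0.2, 0.1, 0.8]
width: 0.0004
```

{"api": "step_arm", "payload": {
  "increments": "0 0 0 0 0 0;0 0 0 0 0 0;0 0 0 0 0 0"
}}

```text
time: 50.1
tool_pos: [0.5081, 0.2863, 0.109]
ee_rot: [-3.141, -0.0, -0.0]
wrist_force: [0.4, -0.1, 0.2]
width: 0.0001
```

```bash
sed -i 's/442,215)),0,2/442,225)),0,2/' h.py; python3 -c "
from h import *
go(.508,.286,.0635,0)
bayline('b')"
```

```text
t 50.10 turn tool z -0.000 then shift cm [-0.01  0.03  4.55] pos [0.5081 0.2863 0.109 ] rot [-3.141 -0.    -0.   ] F [ 0.4 -0.1  0.2] w 0.0001 j6 1.99
label px 420.6 213.6 37.0
label px 434.9 215.4 72.0
label px 407.8 205.3 45.5
expect raised [[421.3 208.2]] held [[420.4 213.6]]
```

Held (label at 420.6, 213.6). Press again.

{"api": "step_arm", "payload": {
  "increments": "0 0 1.2 0 0 0;0 0 1.2 0 0 0;0 0 0.6 0 0 0;0 0 0.5 0 0 0;0 0 0.4 0 0 0"
}}

```text
time: 50.65
tool_pos: [0.5077, 0.2861, 0.0705]
ee_rot: [3.141, 0.001, -0.0]
wrist_force: [-2.8, -1.4, 7.5]
width: 0.0003
```

{"api": "step_arm", "payload": {
  "increments": "0 0 0.4 0 0 0;0 0 0.2 0 0 0;0 0 0.1 0 0 0;0 0 0 0 0 0"
}}

```text
time: 51.05
tool_pos: [0.5079, 0.2863, 0.0681]
ee_rot: [-3.141, -0.001, 0.0]
wrist_force: [-8.4, -3.2, 21.8]
width: 0.0004
```

{"api": "step_arm", "payload": {
  "increments": "0 0 -1 0 0 0;0 0 -2 0 0 0;0 0 -3 0 0 0;0 0 -2 0 0 0;0 0 0 0 0 0"
}}

```text
time: 51.55
tool_pos: [0.5098, 0.287, 0.1459]
ee_rot: [-3.139, -0.006, -0.0]
wrist_force: [-0.2, 0.1, 0.0]
width: 0.0001
```

{"api": "step_arm", "payload": {
  "increments": "0 0 0 0 0 0;0 0 0 0 0 0;0 0 0 0 0 0;0 0 0 0 0 0;0 0 0 0 0 0",
  "claw": -0.4
}}

```text
time: 52.05
tool_pos: [0.5078, 0.2861, 0.1422]
ee_rot: [3.141, 0.001, -0.0]
wrist_force: [-0.9, -0.5, 0.3]
width: 0.037
```

{"api": "step_arm", "payload": {
  "increments": "0 0 0 0 0 0;0 0 0 0 0 0;0 0 0 0 0 0;0 0 0 0 0 0;0 0 0 0 0 0"
}}

```text
time: 52.55
tool_pos: [0.5081, 0.2863, 0.1431]
ee_rot: [-3.141, -0.0, -0.0]
wrist_force: [0.3, 0.0, -0.6]
width: 0.0655
```

```bash
python3 -c "
from h import *
go(.508,.286,.0855,0)
im=bayline('b');t=snapshot('top')
for n,i in(('top',t),('scene',im)):
    u,v=w2px(n,[.5423,.0015,.082])[0].astype(int); print(n,rect(white(i,(u-8,v-7,u+9,v+8)),n,.082),rect(mask(i,'yellow',(u-15,v-17,u+16,v+18)),n,.082))"
```

```text
t 52.55 turn tool z -0.000 then shift cm [-0.01  0.03  5.76] pos [0.5081 0.2863 0.1431] rot [-3.141 -0.    -0.   ] F [ 0.3  0.  -0.6] w 0.0655 j6 1.99
label px 414.9 223.1 24.0
label px 434.8 215.3 72.5
label px 421.4 208.3 34.0
label px 407.3 206.1 45.0
expect raised [[421.3 208.2]] held [[420.4 213.6]]
top (array([0.5421, 0.0017]), array([20.5, 20.6]), np.float32(-0.003), array([0.5423, 0.0018])) (array([0.5416, 0.0018]), array([64.9, 46.6]), np.float32(0.12), array([0.5417, 0.0015]))
scene (array([0.5441, 0.001 ]), array([11.5, 21.4]), np.float32(-1.301), array([0.543 , 0.0019])) (array([0.5926, 0.0099]), array([71.4, 50.5]), np.float32(0.118), array([0.5986, 0.0137]))
```

{"api": "step_arm", "payload": {
  "increments": "0 0 2.5 0 0 0;0 0 2 0 0 0;0 0 0.8 0 0 0;0 0 0.45 0 0 0;0 0 0 0 0 0"
}}

```text
time: 53.15
tool_pos: [0.5081, 0.2862, 0.0854]
ee_rot: [3.142, 0.0, -0.0]
wrist_force: [-0.4, -1.1, 0.1]
width: 0.066
```

{"api": "step_arm", "payload": {
  "increments": "0 0 0 0 0 0;0 0 0 0 0 0;0 0 0 0 0 0;0 0 0 0 0 0;0 0 0 0 0 0",
  "claw": 1
}}

```text
time: 53.65
tool_pos: [0.5087, 0.2865, 0.0864]
ee_rot: [-3.141, -0.002, -0.0]
wrist_force: [0.3, -0.5, 1.9]
width: 0.0497
```

{"api": "step_arm", "payload": {
  "increments": "0 0 -0.5 0 0 0;0 0 -1 0 0 0;0 0 -2 0 0 0;0 0 -3 0 0 0;0 0 -3 0 0 -0.13"
}}

```text
time: 54.15
tool_pos: [0.5074, 0.286, 0.181]
ee_rot: [3.141, 0.002, 0.133]
wrist_force: [1.0, 0.4, -1.8]
width: 0.0499
```

```bash
python3 -c "
from h import *
go(.5423,.001,.1045,.13)"
```

```text
t 54.15 turn tool z 0.003 then shift cm [-0.23 28.71  7.65] pos [0.5074 0.286  0.181 ] rot [3.141e+00 2.000e-03 1.330e-01] F [ 1.   0.4 -1.8] w 0.0499 j6 1.85
```

{"api": "step_arm", "payload": {
  "increments": "-0.2 3 0 0 0 0;0 4.5 0 0 0 0;0 4.5 0 0 0 0;0 4.5 0 0 0 0;0 4.5 0 0 0 0"
}}

```text
time: 54.65
tool_pos: [0.533, 0.0762, 0.1808]
ee_rot: [-3.141, -0.0, 0.13]
wrist_force: [1.0, 0.2, -2.3]
width: 0.05
```

{"api": "step_arm", "payload": {
  "increments": "0 4.5 0 0 0 0;0 3.2 0 0 0 0;0 0 2 0 0 0;0 0 2 0 0 0;0 0 1 0 0 0"
}}

```text
time: 55.15
tool_pos: [0.542, 0.0011, 0.1286]
ee_rot: [-3.141, 0.003, 0.129]
wrist_force: [-0.3, -0.2, -2.0]
width: 0.0497
```

{"api": "step_arm", "payload": {
  "increments": "0 0 0 0 0 0;0 0 0 0 0 0"
}}

```text
time: 55.35
tool_pos: [0.5434, 0.0017, 0.1311]
ee_rot: [3.142, -0.0, 0.13]
wrist_force: [-0.5, 0.1, -1.7]
width: 0.0495
```

```bash
python3 -c "
from h import *
go(.5423,.001,.1045,.13)"
```

```text
t 55.35 turn tool z 0.000 then shift cm [-0.12  0.05  2.66] pos [0.5434 0.0017 0.1311] rot [ 3.142 -0.     0.13 ] F [-0.5  0.1 -1.7] w 0.0495 j6 1.34
```

{"api": "step_arm", "payload": {
  "increments": "-0.08 0.05 1 0 0 0;0 0 0.6 0 0 0;0 0 0.3 0 0 0;0 0 0.2 0 0 0;0 0 0 0 0 0"
}}

```text
time: 55.85
tool_pos: [0.5423, 0.0009, 0.1091]
ee_rot: [-3.141, 0.001, 0.13]
wrist_force: [-0.7, 0.9, -1.9]
width: 0.0496
```

{"api": "step_arm", "payload": {
  "increments": "0 0 0.2 0 0 0;0 0 0.2 0 0 0;0 0 0 0 0 0"
}}

```text
time: 56.15
tool_pos: [0.5424, 0.0008, 0.1052]
ee_rot: [-3.141, 0.0, 0.13]
wrist_force: [0.2, 0.5, -1.2]
width: 0.0496
```

{"api": "step_arm", "payload": {
  "increments": "0 0 0.15 0 0 0;0 0 0.1 0 0 0;0 0 0 0 0 0"
}}

```text
time: 56.45
tool_pos: [0.5428, 0.0008, 0.1047]
ee_rot: [3.141, -0.001, 0.13]
wrist_force: [-2.5, 0.1, 5.0]
width: 0.0499
```

Seated at 0.1047 (0.1045 expected). Release, back off and check.

{"api": "step_arm", "payload": {
  "increments": "0 0 0 0 0 0;0 0 0 0 0 0;0 0 0 0 0 0;0 0 -1 0 0 0;0 0 -3 0 0 0",
  "claw": -0.4
}}

```text
time: 56.95
tool_pos: [0.5403, 0.001, 0.1402]
ee_rot: [-3.14, 0.007, 0.13]
wrist_force: [0.3, -0.4, -0.3]
width: 0.066
```

{"api": "step_arm", "payload": {
  "increments": "0 0 -4 0 0 0;0 0 -4 0 0 0;-4 0 0 0 0 0;-4 0 0 0 0 0;-4 0 0 0 0 0"
}}

```text
time: 57.45
tool_pos: [0.4226, -0.0149, 0.224]
ee_rot: [3.141, -0.001, 0.13]
wrist_force: [-0.2, -0.1, 0.5]
width: 0.0657
```

{"api": "step_arm", "payload": {
  "increments": "-4 0 0 0 0 0;-4 0 0 0 0 0;0 0 0 0 0 0;0 0 0 0 0 0;0 0 0 0 0 0"
}}

```text
time: 57.95
tool_pos: [0.3451, -0.0251, 0.2234]
ee_rot: [3.141, -0.001, 0.13]
wrist_force: [-0.3, 0.3, 0.0]
width: 0.0659
```

```bash
python3 -c "
from h import *
go(.5423,.001,.1045,.13)
s=snapshot('scene');t=snapshot('top')
for n,i in(('top',t),('scene',s)):
    u,v=w2px(n,[.5423,.0015,.118])[0].astype(int); print(n,u,v)
    for f in (lambda:rect(white(i,(u-8,v-7,u+9,v+8),150,90),n,.118),lambda:rect(mask(i,'blue',(u-20,v-20,u+21,v+22)),n,.118)):
        try: print(f())
        except Exception as e: print(e)
# expected silhouette edges of front faces in the scene: box interfaces on the +x face
c,sn=np.cos(.13),np.sin(.13); P=[[.5423+33*c/1000,.0015+33*sn/1000,z] for z in(.010,.046,.082,.118)]
print(w2px('scene',P).round(1).tolist())
u=int(w2px('scene',P)[1:3].mean(0)[0]); h=cv2.cvtColor(s,cv2.COLOR_RGB2HSV)
print([(v,h[v,u].tolist()) for v in range(190,245,2)])
print('bay plate',[rect(white(s,(405,195,442,225)),'scene',.064)], w2px('scene',[.508,.286,.064]))
"
```

```text
t 57.95 turn tool z -0.000 then shift cm [19.89 -0.04 11.89] pos [ 0.3451 -0.0251  0.2234] rot [ 3.141e+00 -1.000e-03  1.300e-01] F [-0.3  0.3  0. ] w 0.0659 j6 1.20
top 320 207
(array([0.5423, 0.0015]), array([31.4, 25.8]), np.float32(1.568), array([0.5426, 0.002 ]))
(array([0.5417, 0.0018]), array([64.5, 45.3]), np.float32(0.136), array([0.542 , 0.0018]))
scene 325 195
(array([ 0.5427, -0.    ]), array([29.8, 27. ]), np.float32(0.251), array([5.423e-01, 2.000e-04]))
(array([0.5713, 0.0066]), array([114.5,  50.6]), np.float32(0.202), array([0.574, 0.007]))
[[323.2, 231.4], [323.4, 221.6], [323.6, 211.5], [323.8, 201.1]]
[(190, [139, 111, 136]), (192, [113, 218, 145]), (194, [0, 1, 255]), (196, [30, 1, 255]), (198, [113, 98, 210]), (200, [113, 229, 145]), (202, [113, 222, 116]), (204, [109, 212, 183]), (206, [109, 222, 154]), (208, [110, 222, 153]), (210, [109, 222, 149]), (212, [20, 155, 148]), (214, [25, 255, 229]), (216, [25, 247, 230]), (218, [25, 247, 229]), (220, [25, 249, 221]), (222, [11, 225, 184]), (224, [1, 233, 197]), (226, [1, 232, 200]), (228, [1, 234, 197]), (230, [1, 239, 188]), (232, [2, 42, 196]), (234, [0, 2, 251]), (236, [9, 20, 162]), (238, [10, 172, 144]), (240, [10, 172, 145]), (242, [11, 174, 155]), (244, [11, 170, 153])]
bay plate [(array([0.5085, 0.2744]), array([66., 77.]), np.float32(-1.322), array([0.5126, 0.2808]))] [[419.79079977 218.39455952]]
```

```bash
python3 -c "
from h import *
for n in('scene','top'):
    a=cv2.imread(f'pics/{n}0.png').astype(int); b=snapshot(n)[:,:,::-1].astype(int); d=abs(a-b).max(2)
    if n=='scene': print('bay px diff',(d[203:226,404:438]>60).sum())
    hue=lambda i: cv2.cvtColor(np.uint8(i),cv2.COLOR_BGR2HSV)
    m=(d>70).astype(np.uint8); k,l,st,c=cv2.connectedComponentsWithStats(cv2.morphologyEx(m,cv2.MORPH_OPEN,np.ones((3,3))))
    print(n,[(st[i].tolist()) for i in range(1,k) if st[i,4]>15])"
```

```text
bay px diff 0
scene [[364, 0, 35, 18, 371], [434, 5, 20, 9, 93], [530, 19, 11, 7, 57], [358, 21, 6, 24, 115], [373, 22, 5, 14, 59], [386, 27, 6, 19, 89], [465, 42, 7, 7, 42], [491, 44, 7, 6, 39], [324, 69, 22, 4, 69], [326, 74, 18, 4, 64], [506, 79, 21, 9, 123], [328, 81, 20, 16, 292], [494, 88, 24, 19, 272], [304, 100, 5, 8, 30], [478, 104, 4, 10, 32], [328, 111, 12, 13, 87], [343, 111, 4, 27, 91], [484, 114, 7, 12, 51], [527, 115, 7, 9, 47], [372, 118, 42, 30, 770], [518, 123, 5, 7, 28], [319, 125, 4, 11, 38], [213, 191, 17, 20, 315], [263, 191, 15, 6, 70], [315, 190, 19, 22, 386], [261, 198, 17, 11, 135], [229, 212, 24, 23, 418], [315, 213, 18, 20, 323]]
top [[393, 177, 18, 22, 361], [311, 195, 20, 27, 364], [429, 211, 25, 25, 416], [383, 231, 19, 22, 323], [340, 266, 27, 18, 285], [240, 275, 116, 125, 3735], [339, 288, 27, 75, 750], [91, 317, 9, 10, 60], [31, 329, 138, 71, 4265], [65, 332, 6, 4, 20], [72, 333, 5, 5, 24], [338, 368, 13, 10, 89], [324, 371, 7, 6, 32], [305, 373, 8, 5, 32], [289, 379, 9, 9, 54], [26, 380, 32, 20, 244], [71, 384, 32, 16, 256], [172, 396, 8, 4, 26]]
```

Only the boxes and the robot differ from the start. The bay looks identical to when its plate was up, and the bystanders show no change. Handing in.

```bash
python3 -c "
from bench import *
print(close_job())"
```

```text
the job is handed in; nothing more can be done
None
```

I booked in all three boxes (red, yellow, blue) and stacked them in that order on the plate, then handed the job in at about 58 s of the 210 s.

**Reader cycle:** Each box was set in the bay and pressed to the stop (fingertips at 0.068 m). It was left held for over a second, pressed again, popped up and lifted out. The pictures showed red and blue held. For yellow I only saw that it was no longer raised, because the held position fell partly outside the area I checked.

**What went differently:**
- **Yellow in the bay:** it first caught on the bay's flare with about 9 N. I lifted it 4 mm and moved it 1.5 mm, and it dropped in.
- **Blue moved:** it was knocked a few centimetres while yellow was in the reader. I found it again next to the hammer and gripped it 5 mm off centre to stay clear.

**Last checks:**
- **Stack:** in the scene view the joints between boxes were at the expected rows, about 231, 222 and 211, so each box is fully down. The top view put the stack at x 0.542, y 0.002 m, upright and in line with the plate.
- **Bay:** no pixels differed from the start picture, so it is empty with the plate up.
- **Tools, tin, jar and grinding wheel:** no change found compared with the start pictures, apart from spots the arm or its shadow covered.
- **Robot:** it was open and clear of everything at hand-in.

No final check failed or disagreed. The picture limit was used up by then, so these final checks were made from image measurements rather than by eye.

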